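Load the toner supply unit

ROBOT

A 7-joint arm with a two-finger parallel gripper is mounted at the origin on the work surface. World frame = base frame: x ahead of the robot, y to its left, z up, the work surface at z = 0. Lengths are in mm, angles in rad, forces in N, time in s.
With the tool pointing down it reaches from about 425 to 1025 mm from the base axis. Payload 3.6 kg.
Tool frame: the origin (TCP) lies at the very end of the fingers, on their centre line; the grasp point (between the pads) lies 19 mm behind it; x points along the fingers, z is the direction in which the jaws open and shut, and the axes are right-handed (so a half turn about x gives the same grasp; the last joint's range is limited). The gripper opens to 85 mm and grips with 20 to 120 N. Pads are 22 mm wide; open, the fingers measure 114 mm over their backs; the gripper's body (76 mm by 85 mm) begins 54 mm behind the grasp point. The pads swing forward as they close: fully open they stand 13 mm farther back than shut.
Start: joints at [1.218, 0.591, 0.048, 1.609, -0.033, 0.943, -0.034], TCP at [185.544, -700.859, 231.302] pointing down, gripper open.
Joint ranges: [-2.69, 2.69], [-0.47, 2.24], [-1.27, 1.36], [0.19, 2.51], [-1.53, 4.68], [0.08, 2.07], [-3.09, 3.09]. Speed limits (rad/s): [2.57, 2.57, 3.14, 3.14, 3.14, 3.14, 3.14].

INTERFACE

Orientations are given as a unit quaternion [w, x, y, z].
In Python, from cell import telemetry, optics, ctrl gives the robot as it stands.
- The arm moves only by the shell command python3 -m jog 'ROWS' [OPENING] [FORCE]. ROWS is JSON, one flat list of numbers, 6 for each row, row after row: the shift along the world's x, y, z each as a share of 0.15 m, from -1 to 1, then the turn, a rotation vector about the world's x, y, z each as a share of 90 degrees, from -1 to 1. In form: [tx, ty, tz, rx, ry, rz, tx, ty, tz, rx, ry, rz, ...]. A call has 1 to 10 rows; each row is the pose to reach, as a shift and turn from the pose commanded when the call began; what a row does not reach only later rows make up. A row lasts 1/12 s, in which the tool goes at most 41.7 mm and 7.16 degrees, less where a joint would pass 70% of its speed; a pose out of reach is approached as far as the arm can. A call with a number of a shift or a turn outside -1 to 1 is refused whole. A call with a gripper value outside its range is refused whole. OPENING is the opening, from -1 (shut) to 1 (fully open), so that 0 is half open, set as the call begins (- or left out, the last holds). The fingers move at their own pace and stop on an object; FORCE is the grip in N (left out, the last holds). Time passes only in rows, so rows that repeat a pose let the fingers close. It gives the time, the measured TCP pose, the force and the opening at its end, in the units of the state.
- telemetry.get_obs(): the state, without advancing time (a new reading comes with each control period).
- optics.grab_frame(name): name is "scene" or "side" or "wrist"; returns (picture, depth): 480x640x3 uint8, red, green, blue; 480x640 float32, mm along the optical axis (not along the pixel's ray), 0 where there is no reading.
- optics.camera_model(name): a dict with "camera_matrix" (3x3 intrinsics, pixels), "R" (3x3) and "t" (3): a world point X has camera coordinates R X + t; the wrist camera has in their place "hand_eye" (4x4, takes a point from camera to tool coordinates, whose origin is the TCP and whose axes are the tool frame's). Camera axes: x right, y down, z forward; pixel columns grow to the right and rows downward; lengths in mm; the calibration is good to about 2 mm. A picture is of the moment at which its call begins: read the wrist's pose just before it. camera_model takes no time and is no camera call.
- ctrl.job_done(): hands the job in, once; it reports no verdict.
The state is a dict: "time_s": time; "qpos": joint angles; "joint_vel": joint speeds; "effort": joint torques, N m; "tool_pos": TCP position; "tcp_rot": TCP orientation; "contact_force": force on the tool from outside, world axes, zero at the start; "wrist_torque": the same for the moment, N m; "gripper_width": finger opening in mm.
Only numpy, scipy, OpenCV 4.12 (cv2) and the standard library are available. Lean on these libraries where they do the work, as an engineer would, in place of code of your own. Each camera call takes 0.05 s, during which the arm holds its last target. There are 200 camera calls.

TASK

Get the toner unit ready: put every white bottle cap, whether still on a toner bottle or left on the desk, in a compartment of its own in the white tray, and lay every bottle, uncapped, in a trough of the carriage with its neck towards the port block, parking bottles on the sloped rest to change from a grip at the neck end to a grip on the sides. When all that is done, push the carriage fully home; leave the paper roll, mug and carton where they are.

Things in the scene. Friction and masses are not known exactly. Their poses are not given: they have to be found in the camera images.
- bottleA: Toner bottle: square grey plastic body 54 x 54 x 120 mm, round black neck 30 mm across and 38 mm long on one end; 0.2 to 0.35 kg, even weight. Origin: centre of the flat end; z runs to the neck (shoulder at 120 mm); x and y are normal to the flat sides. Starts standing on the desk, neck up, at any yaw. Two or three bottles in all.
- mouthA (a point): Centre of the mouth of bottleA, the end of its neck, 158 mm from its origin.
- bottleB: Toner bottle: square grey plastic body 54 x 54 x 120 mm, round black neck 30 mm across and 38 mm long on one end; 0.2 to 0.35 kg, even weight. Origin: centre of the flat end; z runs to the neck (shoulder at 120 mm); x and y are normal to the flat sides. Starts standing on the desk, neck up, at any yaw. Two or three bottles in all.
- mouthB (a point): Centre of the mouth of bottleB, the end of its neck, 158 mm from its origin.
- bottleC: Toner bottle: square grey plastic body 54 x 54 x 120 mm, round black neck 30 mm across and 38 mm long on one end; 0.2 to 0.35 kg, even weight. Origin: centre of the flat end; z runs to the neck (shoulder at 120 mm); x and y are normal to the flat sides. Starts standing on the desk, neck up, at any yaw. Two or three bottles in all.
- mouthC (a point): Centre of the mouth of bottleC, the end of its neck, 158 mm from its origin.
- capA: Loose white bottle cap: round cup 44 mm across (42 at its closed top), 41 mm high, walls 3 mm, top 4 mm. Origin: centre of its open rim, z towards the closed top. If present it starts on bottleA, over the neck with 4 mm play, and lifts straight off: the rim is then 121 mm and the top 162 mm above the bottle's underside.
- capB: Loose white bottle cap: round cup 44 mm across (42 at its closed top), 41 mm high, walls 3 mm, top 4 mm. Origin: centre of its open rim, z towards the closed top. If present it starts on the desk, open side down, left over from a bottle opened before.
- midA (a point): Middle of capA, on its axis 20.5 mm from its rim.
- midB (a point): Middle of capB, on its axis 20.5 mm from its rim.
- rest_corner (a point): Sloped rest: fixed aluminium block with a rubber-faced slope at 45 degrees, 44 mm wide, 110 mm long, top 108 mm above the desk. This point: mid-width in the inner corner of the slope and the ledge at its foot, 30 mm above the desk. Frame: z up, -x is the level direction in which the slope rises. The ledge stands 25 mm out of the slope. Foot plate 130 x 100 x 8 mm, its middle 45 mm to the -x side.
- rest_seat (a point): Where the origin of a parked bottle lies: 27 mm out from rest_corner, square to the slope; frame as rest_corner. A parked bottle has its flat end against the ledge and its neck up the slope towards -x; it overhangs the slope by 5 mm each side, so fingers pass.
- trough0 (a point): Trough 0 of the carriage (three along y, 86 mm apart, 0 at the -y side): middle of its floor, 48 mm above the desk; x along the trough to the port block, z up; moves with the carriage. Bottles lie with the flat end 0 to 12 mm from the rear plate, whose face is at x = -65 mm, top 44 mm above the floor.
- trough1 (a point): Trough 1 of the carriage (three along y, 86 mm apart, 0 at the -y side): middle of its floor, 48 mm above the desk; x along the trough to the port block, z up; moves with the carriage. Rounded ribs 16 mm high, at x = -59 to -37 and 37 to 59 mm in every trough, guide a bottle with 3 mm play each side; between them is free room for fingers.
- trough2 (a point): Trough 2 of the carriage (three along y, 86 mm apart, 0 at the -y side): middle of its floor, 48 mm above the desk; x along the trough to the port block, z up; moves with the carriage. Neighbouring bottles stand 32 mm apart.
- carriage (a joint): Slide of the bottle carriage, m: 0 fully home (necks in the ports), 0.06 fully out; starts at 0.05 to 0.06. Goes home towards +x of the troughs; needs 3 to 5 N and stays where left. The port block has a roof, 125 mm high: bottles can be laid in only while the carriage is out; then its face is 18 mm or more past the mouth of a bottle at the rear plate.
- tab (a point): Top middle of the carriage's pull tab: an upright plate 12 mm thick (x), 80 mm wide (y), 45 mm tall, on top of the carriage's rear plate (8 mm thick); its top is 136 mm above the desk. Frame as the troughs.
- pocket0 (a point): Compartment 0 of the white cap tray (two side by side along y, 68 mm apart): middle of its floor, 4 mm above the desk; inside 64 x 64 mm, walls 12 mm above the floor. The tray is fixed.
- pocket1 (a point): Compartment 1 of the white cap tray (two side by side along y, 68 mm apart): middle of its floor, 4 mm above the desk; inside 64 x 64 mm, walls 12 mm above the floor. The tray is fixed.
- paper_roll: Bystander: white till-paper roll standing on end, 68 mm across, 80 mm high; origin under its centre.
- mug: Bystander: white mug, 80 mm across, 95 mm high; origin under its centre.
- adapter_box: Bystander: brown carton 110 x 70 x 50 mm; origin under its centre.

How it is judged:
By the outcome, as a careful person would: the job done as asked, in the order asked, and still so for the second after the job is handed in, with the robot touching nothing.
Of bottleB, bottleC only 1 to 2 are there at a start; the rules pass over those that are not, and their reading is None.
Of capA, capB only 1 to 2 are there at a start; the rules pass over those that are not, and their reading is None.
At some moment in a run one of capA, capB may be knocked a few centimetres aside while the robot is not near it.
Once in a run the grip may slacken for a moment while it holds something.
It also fails if it takes over 210 s, if anything falls off the work surface, if the arm or the gripper's body presses on something with over 40 N, if the wrist force passes 120 N, or if a joint passes its speed limit or range.

## Working session

There is one attempt and no reset: what is moved stays moved. The work goes in short steps, Python scripts to look and compute and a shell command to move; the robot and the scene stay as the last step left them, time stands still between calls to the robot, and variables do not carry over. Pictures are saved under pics/ and viewed, about 12 in all and at most 16, crops included, and the job is handed in when it is done.

```bash
ls; mkdir -p pics; python3 - <<'E'
from cell import telemetry, optics
import cv2, numpy as np
o=telemetry.get_obs(); print(o['time_s'],o['tool_pos'],o['tcp_rot'],o['gripper_width'])
for n in ('scene','side'):
    p,d=optics.grab_frame(n); cv2.imwrite(f'pics/{n}0.png',p[:,:,::-1]); np.save(f'{n}0.npy',d)
    m=optics.camera_model(n); print(n,np.round(m['camera_matrix'],1).tolist(),np.round(-m['R'].T@m['t']).tolist())
print(optics.camera_model('wrist'))
E
```

```text
pics
0.0 [ 185.32934916 -700.059451    230.13866288] [ 0.55969853  0.43173124  0.5610082  -0.43083116] 85.31244420487589
scene [[604.9, 0.0, 322.9], [0.0, 604.9, 233.8], [0.0, 0.0, 1.0]] [1320.0, -1156.0, 1272.0]
side [[454.7, 0.0, 314.6], [0.0, 454.7, 235.8], [0.0, 0.0, 1.0]] [57.0, 620.0, 773.0]
{'camera_matrix': array([[356.65768641,   0.        , 323.63011492],
       [  0.        , 356.65768641, 238.79798768],
       [  0.        ,   0.        ,   1.        ]]), 'hand_eye': array([[ 8.29061478e-06, -2.80389775e-01,  9.59886230e-01,
        -1.42554320e+02],
       [-3.22129791e-06, -9.59886230e-01, -2.80389775e-01,
         7.00426583e+01],
       [ 1.00000000e+00, -7.67475898e-07, -8.86126596e-06,
        -4.69653644e-02],
       [ 0.00000000e+00,  0.00000000e+00,  0.00000000e+00,
         1.00000000e+00]])}
```

View pics/scene0.png

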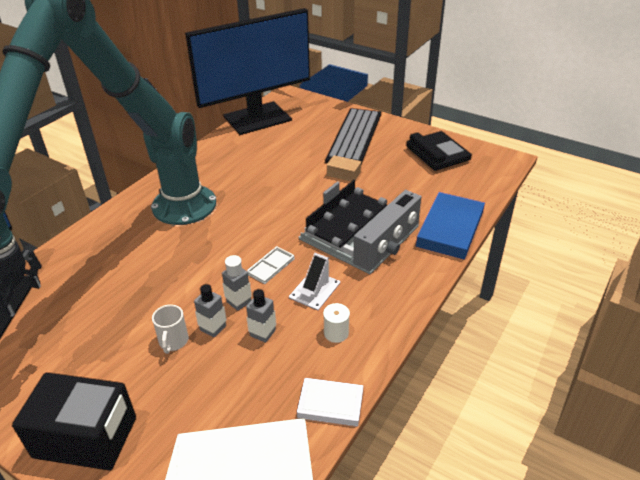

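View pics/side0.png

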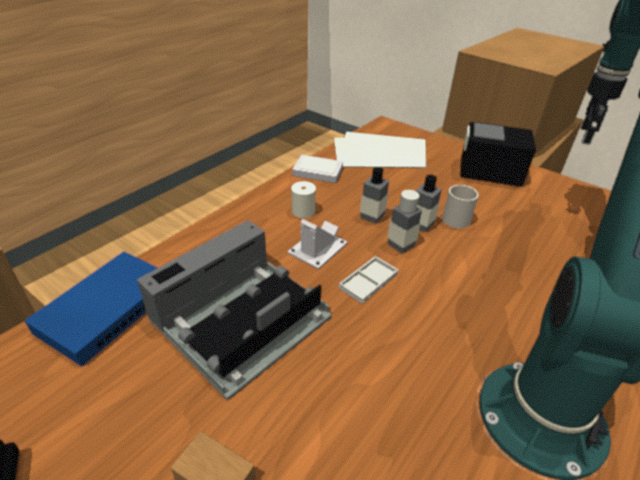

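Three bottles: the one at (236,270) is capped and two have black necks, at (207,293) and (260,299). No loose cap is in sight. The roll is at (336,322), the mug at (170,330), the tray at (270,264), the rest at (315,280) and the carriage at (350,225). I'll fuse the depth into a top-down map.

```bash
cat > h.py <<'E'
from cell import telemetry, optics
import cv2, numpy as np
from scipy.spatial.transform import Rotation as R
def rot(o): q=o['tcp_rot']; return R.from_quat([q[1],q[2],q[3],q[0]])
def cloud(n,save=None):
    o=telemetry.get_obs(); p,d=optics.grab_frame(n); m=optics.camera_model(n)
    if save: cv2.imwrite(f'pics/{save}.png',p[:,:,::-1])
    K=m['camera_matrix']; v,u=np.mgrid[:480,:640]
    c=np.stack([(u-K[0,2])/K[0,0]*d,(v-K[1,2])/K[1,1]*d,d],-1).astype(float)
    if n=='wrist':
        H=m['hand_eye']; t=c@H[:3,:3].T+H[:3,3]; w=t@rot(o).as_matrix().T+o['tool_pos']
    else: w=(c-m['t'])@m['R']
    w[d<=0]=np.nan
    return p,w
def ortho(clouds,x0,x1,y0,y1,s):  # up = +x, left=+y ; highest point wins
    H=int((x1-x0)*s);W=int((y1-y0)*s); im=np.zeros((H,W,3),np.uint8); z=np.full((H,W),-1e9)
    for p,w in clouds:
        P=p.reshape(-1,3);Q=w.reshape(-1,3);k=np.isfinite(Q[:,0])&(Q[:,2]<220);P=P[k];Q=Q[k]
        i=((x1-Q[:,0])*s).astype(int);j=((y1-Q[:,1])*s).astype(int)
        k=(i>=0)&(i<H)&(j>=0)&(j<W);i,j,P,Q=i[k],j[k],P[k],Q[k]
        a=np.argsort(Q[:,2]);i,j,P,Q=i[a],j[a],P[a],Q[a]
        k=Q[:,2]>z[i,j]; i,j,P,Q=i[k],j[k],P[k],Q[k]; im[i,j]=P; z[i,j]=Q[:,2]
    return im,z
E
python3 - <<'E'
from h import *
S=[cloud('scene'),cloud('side')]
for p,w in S:
    for n in [0]: print(np.nanpercentile(w[200:400,200:400,2],[5,25,50,75,95]).round(1))
# pixel probes
for nm,k,uv in [('capA',0,(233,262)),('b1',0,(207,289)),('b2',0,(260,295)),('roll',0,(336,312)),('capA',1,(409,197)),('b2',1,(376,173)),('b1',1,(430,182)),('roll',1,(304,187))]:
    u,v=uv; print(nm,k,np.round(S[k][1][v,u]))
im,z=ortho(S,300,1000,-650,350,0.8)
cv2.imwrite('pics/top.png',im[:,:,::-1])
for (p,w),n in zip(S,'ab'): np.save(f'c{n}.npy',w)
E
```

```text
[ -1.7   2.    5.1  28.3 120.1]
[-1.00e-01  1.80e+00  4.20e+00  4.79e+01  1.15e+02]
capA 0 [ 455. -270.  162.]
b1 0 [ 464. -388.  163.]
b2 0 [ 590. -329.  158.]
roll 0 [ 751. -218.   85.]
capA 1 [ 449. -253.  164.]
b2 1 [ 580. -310.  155.]
b1 1 [ 451. -370.  151.]
roll 1 [ 752. -218.   83.]
```

View pics/top.png

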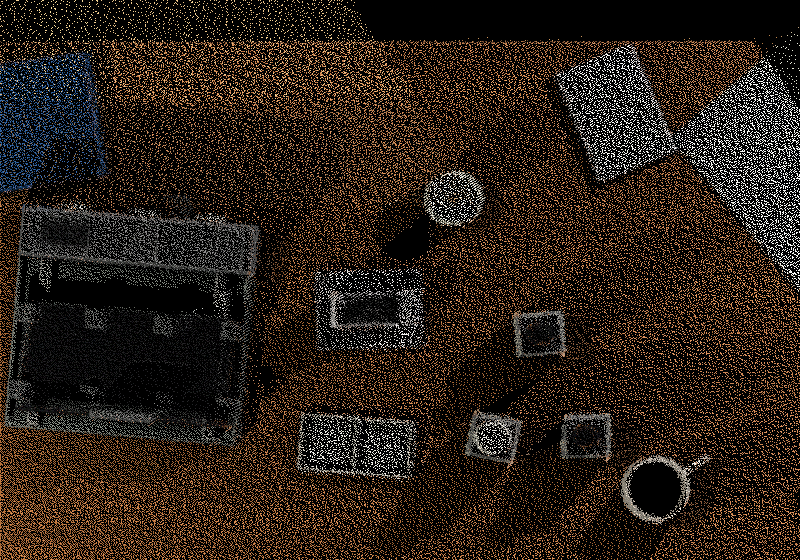

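The map (x = 1000−v/0.8, y = 350−u/0.8) is clear: bottles at (493,437) capped, (585,437) and (540,334), tray at (357,445), rest at (370,312), carriage at (125,330), mug at (657,489), roll at (455,198). Next I'll fit the poses.

```bash
python3 - <<'E'
import numpy as np, cv2
A=np.load('ca.npy').reshape(-1,3);B=np.load('cb.npy').reshape(-1,3)
def sel(C,cx,cy,r,z0,z1,ry=None):
    ry=ry or r
    return C[(abs(C[:,0]-cx)<r)&(abs(C[:,1]-cy)<ry)&(C[:,2]>z0)&(C[:,2]<z1)]
def rect(P):
    (c,s,a)=cv2.minAreaRect(P[:,:2].astype(np.float32)); return np.round(c,1),np.round(s,1),round(a,1),len(P)
W=np.vstack([A,B])
for n,px in dict(capped=(493,437),b1=(585,437),b2=(540,334)).items():
    cx,cy=1000-px[1]/.8,350-px[0]/.8
    P=sel(W,cx,cy,48,25,124); print(n,rect(P))
    for C in (A,B):
        Q=sel(C,cx,cy,48,150,172); print('  top',np.median(Q,0).round(1),len(Q), Q.max(0).round(),Q.min(0).round())
def uvsel(u,v,ru,rv,z0,z1): return sel(W,1000-v/.8,350-u/.8,rv/.8,z0,z1,ru/.8)
print('tray',rect(uvsel(357,445,75,50,9,30)))
print('plate',rect(uvsel(370,312,75,55,4.5,12)))
P=uvsel(370,312,75,50,20,125); print('rest',rect(P)); 
P=uvsel(370,312,75,50,95,125);print('rest top',rect(P),np.median(P,0).round(1))
for z in range(20,115,10):
    P=uvsel(370,312,75,50,z,z+10); print(z,len(P),P[:,:2].min(0).round(),P[:,:2].max(0).round(),P.mean(0).round())
print('block',rect(uvsel(135,240,140,60,118,133)))
P=uvsel(125,410,140,60,128,142);print('tab',rect(P),np.median(P,0).round(1))
print('roll',rect(uvsel(455,198,60,60,70,95)),'mug',rect(uvsel(657,489,70,60,85,100)))
E
```

```text
capped (array([ 452.8, -266.4]), array([65.8, 61.8]), 73.6, 1722)
  top [ 453.7 -272.1  163.6] 193 [ 475. -245.  171.] [ 427. -293.  150.]
  top [ 451.  -257.8  163.7] 213 [ 475. -241.  167.] [ 431. -287.  150.]
b1 (array([ 453.4, -383.4]), array([62.6, 66.8]), 1.8, 1482)
  top [ 456.5 -386.5  159.3] 104 [ 470. -368.  167.] [ 435. -400.  150.]
  top [ 454.4 -375.   159.7] 91 [ 469. -363.  163.] [ 442. -397.  150.]
b2 (array([ 582.7, -324.4]), array([58.9, 68.1]), 1.5, 1656)
  top [ 582.9 -329.   160.1] 104 [ 600. -311.  166.] [ 568. -344.  150.]
  top [ 581.4 -318.1  159.3] 88 [ 599. -306.  164.] [ 569. -336.  150.]
tray (array([447. , -95.1]), array([178.9, 121.5]), 84.9, 1059)
plate (array([ 610.1, -112.6]), array([137.3, 186.8]), 0.1, 1389)
rest (array([ 620., -121.]), array([ 69. , 119.6]), 5.7, 1627)
rest top (array([611.5, -82.6]), array([38.1, 48.5]), 89.8, 237) [611.  -75.3 105.1]
20 106 [ 589. -174.] [659. -64.] [614. -96.  25.]
30 218 [ 588. -167.] [640. -62.] [ 613. -124.   36.]
40 299 [ 589. -178.] [639. -63.] [ 613. -131.   45.]
50 199 [ 590. -179.] [639. -63.] [ 612. -111.   55.]
60 168 [ 588. -134.] [635. -63.] [611. -97.  65.]
70 168 [ 587. -123.] [636. -62.] [611. -91.  75.]
80 149 [ 586. -112.] [637. -62.] [611. -86.  85.]
90 149 [ 586. -106.] [636. -63.] [612. -81.  95.]
100 141 [587. -93.] [636. -63.] [611. -75. 106.]
110 30 [589. -85.] [635. -68.] [613. -74. 111.]
block (array([698.7, 175.6]), array([299.9,  69.9]), 85.1, 4130)
tab (array([479.9, 195.1]), array([85.6, 16.9]), 87.9, 354) [479.2 199.8 136.3]
roll (array([ 751.6, -216.7]), array([72. , 72.1]), 55.5, 803) mug (array([ 402.6, -446.5]), array([137.7,  92.6]), 69.9, 594)
```

```bash
cat >> h.py <<'E'
def frame(yaw=0,tilt=0):
    # yaw deg about world z of tool y from world +y ; tilt deg: turn about the (yawed) world x
    B=R.from_matrix(np.array([[0,0,1],[0,1,0],[-1,0,0.]]))
    return R.from_euler('z',yaw,degrees=True)*R.from_euler('x',tilt,degrees=True)*B
def to(pos,yaw=0,tilt=0):
    o=telemetry.get_obs(); d=(np.array(pos)-o['tool_pos'])/150
    rv=(frame(yaw,tilt)*rot(o).inv()).as_rotvec(degrees=True)/90
    print('t',round(o['time_s'],1),'pos',np.round(o['tool_pos'],1),'w',round(o['gripper_width'],1),'F',np.round(o['contact_force'],1),'-> shift',np.round(d,3),'turn',np.round(rv,3))
E
J='python3 -m jog'
$J '[0.7,0.8,0.67,0,0,0.2, 0.7,0.8,0.67,0,0,0.4, 0.7,0.8,0.67,0,0,0.4, 0.7,0.8,0.67,0,0,0.4, 0.7,0.8,0.67,0,0,0.4, 0.7,0.8,0.67,0,0,0.4]' 1
$J '[0.7,0.9,0,0,0,0.4, 0.7,0.9,0,0,0,0.4, 0.7,0.9,0,0,0,0.4, 0.7,0.9,0,0,0,0.4, 0.7,0.9,0,0,0,0.4, 0.7,0.9,0,0,0,0.4]'
$J '[0.7,0.8,0.3,0,0,0, 0.7,0.8,0.3,0,0,0, 0.7,0.8,0.3,0,0,0, 0.7,0.8,0.3,0,0,0, 0.7,0.8,0.3,0,0,0]'
python3 -c "
from h import *
to((500,-320,400)); p,w=cloud('wrist','w1'); np.save('w1.npy',w)"
```

```text
time_s: 0.7
tool_pos: [297.3, -577.5, 335.8]
tcp_rot: [0.67, 0.233, 0.665, -0.233]
contact_force: [1.1, -0.0, -0.3]
gripper_width: 85.1
time_s: 1.2
tool_pos: [397.8, -442.7, 331.4]
tcp_rot: [0.707, 0.017, 0.707, -0.016]
contact_force: [-0.9, -1.2, -0.5]
gripper_width: 85.4
time_s: 1.62
tool_pos: [507.3, -319.2, 379.3]
tcp_rot: [0.71, 0.018, 0.704, -0.016]
contact_force: [1.2, 0.7, 0.1]
gripper_width: 85.4
t 1.6 pos [ 507.3 -319.2  379.3] w 85.4 F [1.2 0.7 0.1] -> shift [-0.048 -0.005  0.138] turn [-0.002  0.005  0.031]
```

View pics/w1.png

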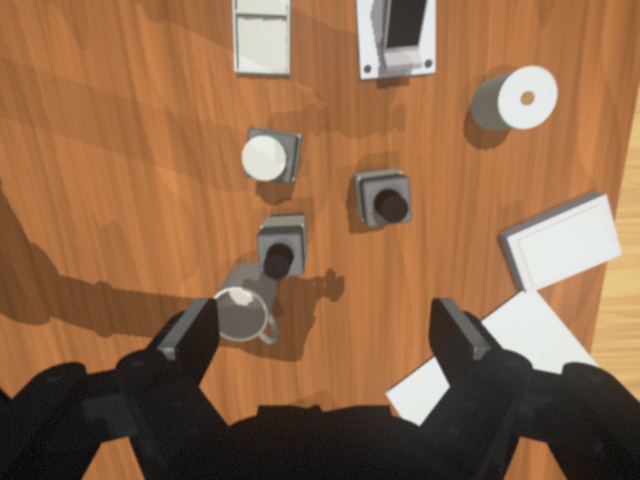

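The wrist view shows the capped bottle with its cap top at (264,158), bare necks at (392,206) and (278,262), part of the tray at (262,40), the rest at (400,40), and no loose cap. I'll take one more view over the rest and carriage.

```bash
J='python3 -m jog'
$J '[0.15,0.9,0.1,0,0,0, 0.15,0.9,0.1,0,0,0, 0.15,0.9,0.1,0,0,0, 0.15,0.9,0.1,0,0,0]'
$J '[0.1,0.9,0.1,0,0,0, 0.1,0.9,0.1,0,0,0, 0.1,0.9,0.1,0,0,0, 0.1,0.9,0.1,0,0,0]'
$J '[0.1,0.8,0,0,0,0.03, 0.1,0.8,0,0,0,0.03, 0.1,0.8,0,0,0,0.03, 0.1,0.8,0,0,0,0.03, 0.1,0.8,0,0,0,0.03, 0.1,0.8,0,0,0,0.03, 0.1,0.8,0,0,0,0.03]'
python3 - <<'E'
from h import *
to((560,60,400)); p,w2=cloud('wrist','w2'); np.save('w2.npy',w2)
w1=np.load('w1.npy')
g=cv2.imread('pics/w1.png')
for n,(u,v) in dict(capped=(264,158),b1=(278,262),b2=(392,206)).items():
    q=w1[v-6:v+7,u-6:u+7].reshape(-1,3); c=np.nanmedian(q,0)
    Q=w1.reshape(-1,3)
    near=np.hypot(Q[:,0]-c[0],Q[:,1]-c[1])
    T=Q[(near<30)&(abs(Q[:,2]-c[2])<6)]
    (ct,rt)=cv2.minEnclosingCircle(T[:,:2].astype(np.float32))
    S=Q[(near<45)&(Q[:,2]>112)&(Q[:,2]<127)]; r=cv2.minAreaRect(S[:,:2].astype(np.float32))
    print(n,c.round(1),'circ',np.round(ct,1),round(rt,1),len(T),'shoulder',np.round(r[0],1),np.round(r[1],1),round(r[2],1))
E
```

```text
time_s: 2.0
tool_pos: [523.6, -186.0, 392.1]
tcp_rot: [0.707, 0.02, 0.707, -0.018]
contact_force: [-0.1, 0.6, 0.3]
gripper_width: 85.2
time_s: 2.33
tool_pos: [538.4, -50.6, 407.4]
tcp_rot: [0.707, 0.02, 0.706, -0.017]
contact_force: [-0.1, 1.2, 0.7]
gripper_width: 85.8
time_s: 2.92
tool_pos: [553.3, 60.6, 406.1]
tcp_rot: [0.707, 0.004, 0.707, -0.006]
contact_force: [0.5, -0.3, 0.1]
gripper_width: 85.3
t 2.9 pos [553.3  60.6 406.1] w 85.3 F [ 0.5 -0.3  0.1] -> shift [ 0.045 -0.004 -0.041] turn [ 0.001 -0.001  0.009]
capped [ 451.5 -267.   161.8] circ [ 451.6 -266.2] 21.8 1560 shoulder [ 451.5 -266.1] [54.  54.1] 78.1
b1 [ 455.6 -377.6  157.9] circ [ 453.5 -381.9] 14.9 584 shoulder [ 453.4 -381.8] [54.2 54.1] 89.8
b2 [ 578.7 -322.2  157.9] circ [ 581.4 -324.1] 14.9 646 shoulder [ 581.5 -324.3] [54.2 54.1] 4.8
```

View pics/w2.png

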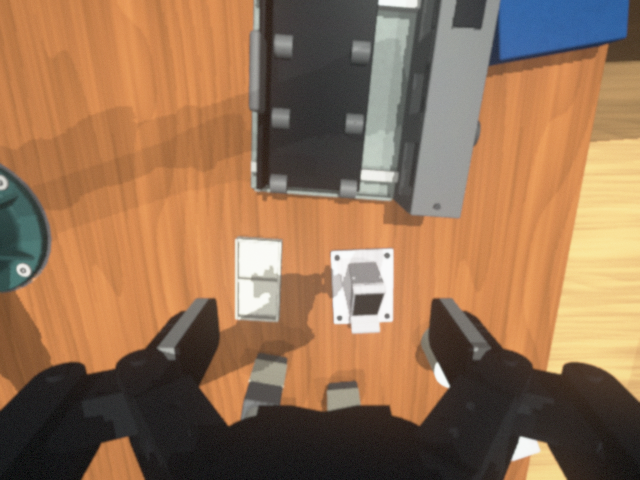

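Also clear: the tray is at (259,280), the rest at (365,290) with its slope rising up the image, and the trough ribs are at (283,45), (281,118), (279,184) / (361,52), (354,124), (348,188). Fitting these.

```bash
python3 - <<'E'
from h import *
w=np.load('w2.npy'); 
def reg(u0,u1,v0,v1,z0,z1):
    q=w[v0:v1,u0:u1].reshape(-1,3); return q[(q[:,2]>z0)&(q[:,2]<z1)]
def rect(P): r=cv2.minAreaRect(P[:,:2].astype(np.float32)); return np.round(r[0],1),np.round(r[1],1),round(r[2],1),len(P),P[:,2].mean().round(1)
print('desk',reg(285,325,230,330,-9,9)[:,2].mean())
print('tray rim',rect(reg(225,290,225,330,11,22)))
print('plate',rect(reg(322,402,240,335,4,12)))
# slope plane
q=reg(352,386,262,330,35,104)
P=reg(340,400,250,335,101,112); print('rest top',rect(P))
P=reg(340,400,250,335,14,200); print('rest all',rect(P))
c=q.mean(0); print('cand',len(q))
# ransac plane with normal ~45deg
rng=np.random.default_rng(0);best=0
for _ in range(500):
    a,b,d=q[rng.choice(len(q),3,False)]; n=np.cross(b-a,d-a); l=np.linalg.norm(n)
    if l<1: continue
    n/=l; n*=np.sign(n[2]); k=abs((q-a)@n)<1.2
    if .5<n[2]<.9 and k.sum()>best: best=k.sum();K=k
Q=q[K];c=Q.mean(0);n=np.linalg.svd(Q-c)[2][2];n*=np.sign(n[2]);print('slope n',n.round(3),best,'yaw normal',np.degrees(np.arctan2(n[1],n[0])).round(1))
r=Q[:,:2];print('slope rect',rect(Q),'zrange',Q[:,2].min(),Q[:,2].max())
# point on slope at z=30
h=n[:2]/np.linalg.norm(n[:2]); s=(c[2]-30)*n[2]/np.linalg.norm(n[:2]); corner=np.r_[c[:2]+h*s,30]; print('corner',corner.round(1),'seat',(corner+27*n).round(1))
print('block',rect(reg(395,505,0,225,120,130)))
print('tabtop',rect(reg(240,275,20,125,130,140)))
for u,v in [(283,45),(281,118),(279,184),(361,52),(354,124),(348,188)]:
    P=reg(u-12,u+13,max(v-14,0),v+14,58,70); print('rib',P.mean(0).round(1),rect(P)[:3])
P=reg(262,350,70,105,40,56); print('floor z',np.median(P[:,2]))
P=reg(248,278,0,200,85,97); print('rear plate top',rect(P))
E
```

```text
desk -0.2385268985990896
tray rim (array([442., -95.]), array([141.,  72.]), 85.0, 821, np.float64(14.9))
plate (array([ 612.7, -110.5]), array([ 99.7, 130.7]), 2.0, 2553, np.float64(7.9))
rest top (array([611.4, -72.1]), array([43.9, 16.1]), 2.5, 329, np.float64(105.4))
rest all (array([ 613.1, -119.7]), array([ 44.3, 111.6]), 2.0, 2129, np.float64(64.7))
cand 1464
slope n [ 0.023 -0.707  0.707] 616 yaw normal -88.1
slope rect (array([ 612.7, -111.2]), array([43.9, 69.3]), 1.3, 616, np.float64(72.9)) zrange 35.030650977306834 103.99790767988048
corner [ 614.2 -151.1   30. ] seat [ 614.9 -170.2   49.1]
block (array([696.4, 149.7]), array([232.3,  62.8]), 85.0, 12067, np.float64(125.0))
tabtop (array([480. , 197.1]), array([78.5, 12.2]), 86.2, 913, np.float64(135.0))
rib [504.3 237.6  62.1] (array([504.2, 238.1]), array([22.2, 22. ]), 85.9)
rib [497.  152.8  62.1] (array([496.5, 152.9]), array([22.1, 22.2]), 84.0)
rib [489.4  67.7  62.1] (array([489. ,  67.2]), array([22.1, 22.4]), 82.9)
rib [599.7 229.4  62.2] (array([599.7, 229.7]), array([22.9, 22.2]), 84.6)
rib [592.1 144.5  62.1] (array([592.3, 144.4]), array([22.2, 22.1]), 84.7)
rib [584.8  59.6  62.2] (array([584.8,  59.1]), array([22.9, 22. ]), 84.4)
floor z 47.8901651800623
rear plate top (array([478.3, 170.8]), array([212.8,  10. ]), 85.0, 840, np.float64(91.2))
```

```bash
J='python3 -m jog'
$J '[-0.34,-1,-0.4,0,0,0, -0.34,-1,-0.4,0,0,0, -0.34,-1,-0.4,0,0,0, -0.34,-1,-0.4,0,0,0, -0.34,-1,-0.4,0,0,0]'
$J '[-0.34,-1,-0.4,0,0,0, -0.34,-1,-0.4,0,0,0, -0.34,-1,-0.4,0,0,0, -0.34,-1,-0.4,0,0,0, -0.34,-1,-0.4,0,0,0, -0.34,-1,-0.4,0,0,0, -0.34,-1,-0.4,0,0,0]'
python3 -c "
from h import *
to((451.5,-266.2,190)); to((451.5,-266.2,133))"
```

```text
time_s: 3.38
tool_pos: [496.6, -96.8, 343.4]
tcp_rot: [0.704, 0.007, 0.71, -0.01]
contact_force: [-0.8, -0.3, 0.1]
gripper_width: 85.6
time_s: 3.97
tool_pos: [450.7, -236.8, 286.8]
tcp_rot: [0.707, 0.004, 0.707, -0.004]
contact_force: [0.6, 0.9, 0.5]
gripper_width: 85.9
t 4.0 pos [ 450.7 -236.8  286.8] w 85.9 F [0.6 0.9 0.5] -> shift [ 0.006 -0.196 -0.645] turn [-0.     0.     0.007]
t 4.0 pos [ 450.7 -236.8  286.8] w 85.9 F [0.6 0.9 0.5] -> shift [ 0.006 -0.196 -1.025] turn [-0.     0.     0.007]
```

```bash
J='python3 -m jog'
$J '[0.006,-0.196,-0.3,0,0,0, 0.006,-0.196,-0.6,0,0,0, 0.006,-0.196,-0.8,0,0,0, 0.006,-0.196,-0.93,0,0,0, 0.006,-0.196,-1,0,0,0, 0.006,-0.196,-1,0,0,0, 0.006,-0.196,-1,0,0,0, 0.006,-0.196,-1,0,0,0]'
python3 -c "
from h import *
to((451.5,-266.2,133))"
$J '[0,0,-0.025,0,0,0, 0,0,-0.025,0,0,0, 0,0,-0.025,0,0,0, 0,0,-0.025,0,0,0, 0,0,-0.025,0,0,0, 0,0,-0.025,0,0,0, 0,0,-0.025,0,0,0, 0,0,-0.025,0,0,0]' -1 40
$J '[0,0,0.1,0,0,0, 0,0,0.25,0,0,0, 0,0,0.5,0,0,0, 0,0,0.7,0,0,0, 0,0,0.7,0,0,0, 0,0,0.7,0,0,0]'
python3 -c "
from h import *
to((439,-128.9,210)); p,w=cloud('wrist','w3')"
```

```text
time_s: 4.63
tool_pos: [453.9, -265.2, 138.7]
tcp_rot: [0.708, 0.002, 0.706, -0.003]
contact_force: [-0.3, -0.2, 0.4]
gripper_width: 85.4
t 4.6 pos [ 453.9 -265.2  138.7] w 85.4 F [-0.3 -0.2  0.4] -> shift [-0.016 -0.007 -0.038] turn [0.001 0.002 0.005]
time_s: 5.3
tool_pos: [452.5, -265.6, 133.9]
tcp_rot: [0.708, 0.003, 0.707, -0.003]
contact_force: [-0.4, -0.2, 6.1]
gripper_width: 42.3
time_s: 5.8
tool_pos: [453.0, -265.9, 239.9]
tcp_rot: [0.708, 0.002, 0.706, -0.004]
contact_force: [0.2, 0.4, -0.2]
gripper_width: 41.9
t 5.8 pos [ 453.  -265.9  239.9] w 41.9 F [ 0.2  0.4 -0.2] -> shift [-0.094  0.913 -0.199] turn [0.002 0.002 0.005]
```

View pics/w3.png

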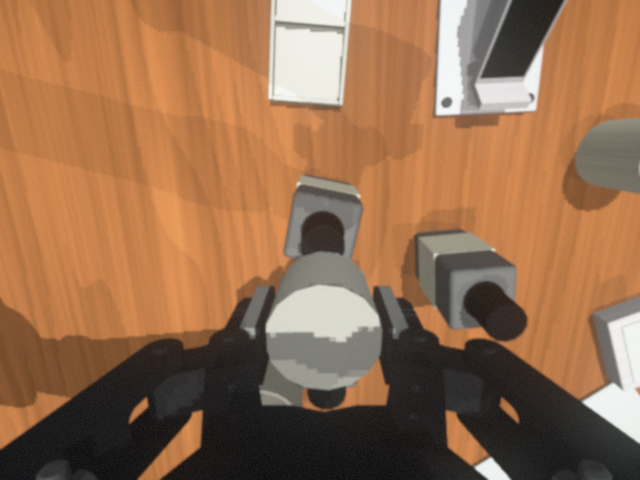

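The cap at (323,320) is in the fingers and the bottle is uncapped with its neck at (322,230). Now to the tray.

```bash
J='python3 -m jog'
$J '[-0.03,0.3,0,0,0,0, -0.06,0.6,-0.1,0,0,0, -0.094,0.85,-0.3,0,0,0, -0.094,0.913,-0.6,0,0,0, -0.094,0.913,-0.8,0,0,0, -0.094,0.913,-0.8,0,0,0, -0.094,0.913,-0.8,0,0,0, -0.094,0.913,-0.8,0,0,0]'
python3 -c "
from h import *
to((439,-128.9,60)); to((439,-128.9,17))"
```

```text
time_s: 6.52
tool_pos: [437.8, -128.9, 118.1]
tcp_rot: [0.707, 0.003, 0.708, -0.003]
contact_force: [0.5, -0.0, -0.2]
gripper_width: 42.4
t 6.5 pos [ 437.8 -128.9  118.1] w 42.4 F [ 0.5 -0.  -0.2] -> shift [ 0.008 -0.    -0.388] turn [ 0.    -0.001  0.006]
t 6.5 pos [ 437.8 -128.9  118.1] w 42.4 F [ 0.5 -0.  -0.2] -> shift [ 0.008 -0.    -0.674] turn [ 0.    -0.001  0.006]
```

```bash
J='python3 -m jog'
$J '[0.008,0,-0.25,0,0,0, 0.008,0,-0.5,0,0,0, 0.008,0,-0.6,0,0,0, 0.008,0,-0.64,0,0,0, 0.008,0,-0.67,0,0,0, 0.008,0,-0.67,0,0,0, 0.008,0,-0.67,0,0,0]'
$J '[0,0,0,0,0,0, 0,0,0,0,0,0, 0,0,0,0,0,0]' 0.25
$J '[0,0,0.1,0,0,0, 0,0,0.3,0,0,0, 0,0,0.6,0,0,0, 0,0,0.9,0,0,0, 0,-0.2,1,0,0,0, 0,-0.2,1,0,0,0, 0,-0.2,1,0,0,0]'
python3 -c "
from h import *
p,w=cloud('wrist','w4'); np.save('w4.npy',w)
Q=w.reshape(-1,3);Q=Q[(abs(Q[:,0]-439)<60)&(abs(Q[:,1]+115)<80)&(Q[:,2]>30)&(Q[:,2]<60)]; print(len(Q),np.median(Q,0)); print(cv2.minEnclosingCircle(Q[:,:2].astype(np.float32)))
to((451.5,-266.2,250),-11.9); to((453.5,-381.9,250))"
```

```text
time_s: 7.1
tool_pos: [440.3, -129.0, 18.9]
tcp_rot: [0.708, 0.003, 0.706, -0.003]
contact_force: [0.9, -0.2, 0.8]
gripper_width: 42.0
time_s: 7.35
tool_pos: [439.6, -128.5, 18.4]
tcp_rot: [0.708, 0.003, 0.706, -0.003]
contact_force: [0.4, -0.5, 0.6]
gripper_width: 53.1
time_s: 7.93
tool_pos: [439.7, -160.7, 169.5]
tcp_rot: [0.709, 0.004, 0.706, -0.005]
contact_force: [-0.9, 0.0, -0.4]
gripper_width: 53.2
2619 [ 438.83322581 -128.88937505   44.83082654]
((438.8271789550781, -129.56871032714844), 21.80788803100586)
t 8.0 pos [ 438.8 -159.2  168.3] w 53.0 F [ 0.3  0.3 -0.5] -> shift [ 0.085 -0.713  0.545] turn [ 0.001  0.001 -0.125]
t 8.0 pos [ 438.8 -159.2  168.3] w 53.0 F [ 0.3  0.3 -0.5] -> shift [ 0.098 -1.485  0.545] turn [0.001 0.001 0.007]
```

The cap sits centred in pocket 0, with its top at 45 mm. Next is bottle A's neck.

```bash
J='python3 -m jog'
$J '[0.085,-0.3,0.25,0,0,-0.05, 0.085,-0.5,0.25,0,0,-0.125, 0.085,-0.713,0.1,0,0,-0.125, 0.085,-0.713,-0.1,0,0,-0.125, 0.085,-0.713,-0.2,0,0,-0.125, 0.085,-0.713,-0.3,0,0,-0.125, 0.085,-0.713,-0.3,0,0,-0.125, 0.085,-0.713,-0.3,0,0,-0.125]' 0.3
python3 -c "
from h import *
to((451.5,-266.2,122),-11.9)"
```

```text
time_s: 8.65
tool_pos: [450.8, -263.5, 121.0]
tcp_rot: [0.702, 0.072, 0.705, -0.071]
contact_force: [0.3, -0.3, 0.9]
gripper_width: 55.4
t 8.7 pos [ 450.8 -263.5  121. ] w 55.4 F [ 0.3 -0.3  0.9] -> shift [ 0.005 -0.018  0.006] turn [-0.001 -0.002 -0.003]
```

```bash
J='python3 -m jog'
$J '[0.005,-0.018,0.006,0,0,0, 0.005,-0.018,0.006,0,0,0, 0.005,-0.018,0.006,0,0,0, 0.005,-0.018,0.006,0,0,0, 0.005,-0.018,0.006,0,0,0, 0.005,-0.018,0.006,0,0,0]' -1 80
$J '[0,0,0.1,0,0,0, 0,0,0.3,0,0,0, 0,0,0.5,0,0,0, 0,0,0.75,0,0,0, 0,0,1,0,0,0, 0,0,1,0,0,0, 0,0,1,0,0,0]'
python3 -c "
from h import *
a=np.array([-.024,.707,.707]);n=np.array([.023,-.707,.707]);S=np.array([614.9,-170.2,49.1]);
to(S+123*a+50*a+40*n,2,-45)"
```

```text
time_s: 9.15
tool_pos: [453.2, -268.2, 124.6]
tcp_rot: [0.704, 0.072, 0.703, -0.072]
contact_force: [-1.9, 1.0, 6.0]
gripper_width: 28.0
time_s: 9.73
tool_pos: [453.7, -268.6, 275.6]
tcp_rot: [0.705, 0.071, 0.702, -0.073]
contact_force: [-1.0, 0.4, -3.9]
gripper_width: 27.9
t 9.7 pos [ 453.7 -268.6  275.6] w 27.9 F [-1.   0.4 -3.9] -> shift [ 1.053  1.283 -0.506] turn [-0.498  0.045  0.144]
```

```bash
J='python3 -m jog'
$J '[0.2,0.2,0.1,0,0,0.07, 0.4,0.4,0.1,-0.08,0,0.144, 0.6,0.6,0.1,-0.16,0.01,0.144, 0.8,0.8,0,-0.24,0.02,0.144, 0.9,0.9,0,-0.32,0.03,0.144, 0.95,1,0,-0.4,0.04,0.144, 1,1,0,-0.45,0.045,0.144, 1,1,0,-0.498,0.045,0.144, 1,1,0,-0.498,0.045,0.144, 1,1,0,-0.498,0.045,0.144]'
python3 -c "
from h import *
a=np.array([-.024,.707,.707]);n=np.array([.023,-.707,.707]);S=np.array([614.9,-170.2,49.1]);
to(S+123*a+50*a+40*n,2,-45);to(S+125*a+12*a+8*n,2,-45)"
```

```text
time_s: 10.57
tool_pos: [601.2, -116.3, 270.3]
tcp_rot: [0.655, -0.282, 0.652, -0.256]
contact_force: [-0.4, -0.5, -2.1]
gripper_width: 27.9
t 10.6 pos [ 601.2 -116.3  270.3] w 27.9 F [-0.4 -0.5 -2.1] -> shift [ 0.07   0.268 -0.47 ] turn [-0.002 -0.006 -0.001]
t 10.6 pos [ 601.2 -116.3  270.3] w 27.9 F [-0.4 -0.5 -2.1] -> shift [ 0.071  0.249 -0.791] turn [-0.002 -0.006 -0.001]
```

```bash
J='python3 -m jog'
$J '[0.07,0.268,-0.2,0,0,0, 0.07,0.268,-0.47,0,-0.006,0, 0.071,0.249,-0.65,0,-0.006,0, 0.071,0.249,-0.791,0,-0.006,0, 0.071,0.249,-0.791,0,-0.006,0, 0.071,0.249,-0.791,0,-0.006,0, 0.071,0.249,-0.791,0,-0.006,0]'
python3 -c "
from h import *
a=np.array([-.024,.707,.707]);n=np.array([.023,-.707,.707]);S=np.array([614.9,-170.2,49.1]);
to(S+125*a+12*a+0*n,2,-45)
p,w=cloud('scene'); cv2.imwrite('pics/s2.png',cv2.resize(p[180:340,220:420,::-1],None,fx=4,fy=4))
p,w=cloud('side'); cv2.imwrite('pics/s3.png',cv2.resize(p[120:280,240:440,::-1],None,fx=3,fy=3))"
```

```text
time_s: 11.15
tool_pos: [613.8, -82.5, 156.6]
tcp_rot: [0.66, -0.279, 0.647, -0.262]
contact_force: [0.8, -0.1, -1.7]
gripper_width: 28.4
t 11.2 pos [613.8 -82.5 156.6] w 28.4 F [ 0.8 -0.1 -1.7] -> shift [-0.015  0.061 -0.071] turn [-0.001  0.005  0.003]
```

View pics/s2.png

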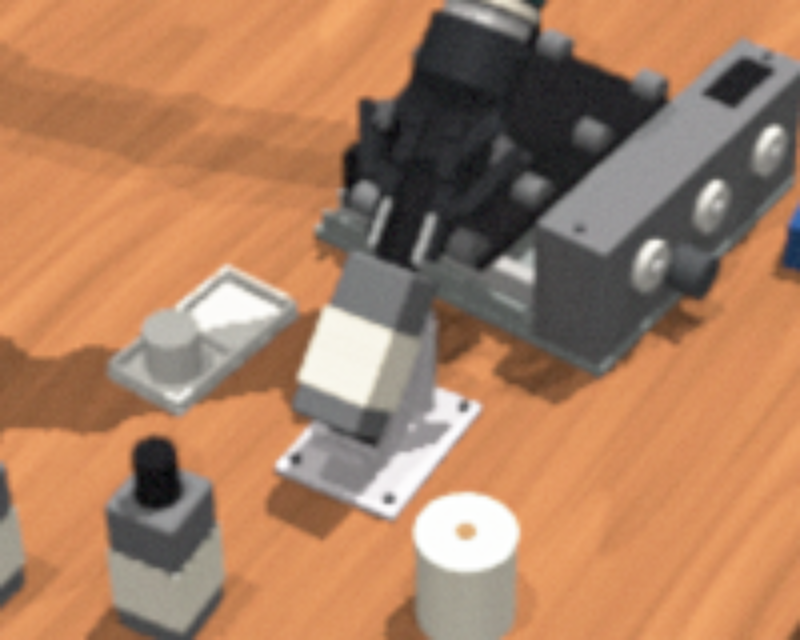

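The bottle at (360,350) is tilted squarely over the slope. Lowering it onto the slope, then sliding to the ledge.

```bash
J='python3 -m jog'
$J '[-0.01,0.03,-0.04,0,0,0, -0.01,0.06,-0.065,0,0,0, -0.01,0.06,-0.07,0,0,0, -0.01,0.06,-0.07,0,0,0]'
$J '[0,-0.015,-0.015,0,0,0, 0,-0.03,-0.03,0,0,0, 0,-0.04,-0.04,0,0,0, 0,-0.04,-0.04,0,0,0]'
python3 -c "
from h import *
a=np.array([-.024,.707,.707]);n=np.array([.023,-.707,.707]);S=np.array([614.9,-170.2,49.1]);
to(S+125*a,2,-45); o=telemetry.get_obs(); d=o['tool_pos']-S; print('a',d@a,'n',d@n)"
```

```text
time_s: 11.58
tool_pos: [612.4, -74.0, 147.7]
tcp_rot: [0.659, -0.282, 0.645, -0.264]
contact_force: [0.5, -2.2, 7.0]
gripper_width: 28.4
time_s: 11.92
tool_pos: [612.4, -80.5, 141.5]
tcp_rot: [0.659, -0.282, 0.645, -0.264]
contact_force: [0.6, -4.2, 4.8]
gripper_width: 28.2
t 11.9 pos [612.4 -80.5 141.5] w 28.2 F [ 0.6 -4.2  4.8] -> shift [-0.003 -0.009 -0.027] turn [0.004 0.005 0.002]
a 128.78727741444442 n 1.8259475231751852
```

```bash
J='python3 -m jog'
$J '[0,-0.01,-0.01,0,0,0, 0,-0.02,-0.02,0,0,0, 0,-0.02,-0.02,0,0,0, 0,-0.02,-0.02,0,0,0]'
python3 -c "
from h import *
a=np.array([-.024,.707,.707]);n=np.array([.023,-.707,.707]);S=np.array([614.9,-170.2,49.1]);
o=telemetry.get_obs(); d=o['tool_pos']-S; print('a',d@a,'n',d@n)"
```

```text
time_s: 12.25
tool_pos: [612.5, -83.4, 138.6]
tcp_rot: [0.659, -0.282, 0.645, -0.264]
contact_force: [0.3, -3.2, 6.6]
gripper_width: 28.0
a 124.68767405758913 n 1.8945104501186745
```

```bash
J='python3 -m jog'
$J '[0,-0.01,-0.01,0,0,0, 0,-0.015,-0.015,0,0,0, 0,-0.015,-0.015,0,0,0]'
$J '[0,0,0,0,0,0, 0,0,0,0,0,0, 0,0,0,0,0,0, 0,0,0,0,0,0]' 0.1
$J '[0,0.1,0.1,0,0,0, 0,0.3,0.3,0,0,0, 0,0.5,0.5,0,0,0, 0,0.6,0.7,0,0,0, 0,0.6,0.9,0,0,0, 0,0.6,0.9,0,0,0]'
python3 -c "
from h import *
p,w=cloud('wrist','w5')
a=np.array([-.024,.707,.707]);n=np.array([.023,-.707,.707]);S=np.array([614.9,-170.2,49.1]);
to(S+60*a+n*120,2,45)
p,w=cloud('scene'); cv2.imwrite('pics/s4.png',cv2.resize(p[180:340,220:420,::-1],None,fx=4,fy=4))"
```

```text
time_s: 12.5
tool_pos: [612.5, -83.5, 138.5]
tcp_rot: [0.659, -0.283, 0.645, -0.264]
contact_force: [-3.1, 3.2, 17.6]
gripper_width: 28.2
time_s: 12.83
tool_pos: [611.7, -82.5, 132.9]
tcp_rot: [0.66, -0.28, 0.647, -0.26]
contact_force: [0.9, -0.3, 0.1]
gripper_width: 46.8
time_s: 13.33
tool_pos: [614.6, 10.3, 273.6]
tcp_rot: [0.664, -0.279, 0.644, -0.26]
contact_force: [0.3, -0.3, 0.2]
gripper_width: 46.8
t 13.4 pos [613.4   8.8 270.9] w 47.0 F [ 0.5  0.2 -0.3] -> shift [ 0.019 -1.476 -0.63 ] turn [0.997 0.041 0.007]
```

View pics/s4.png

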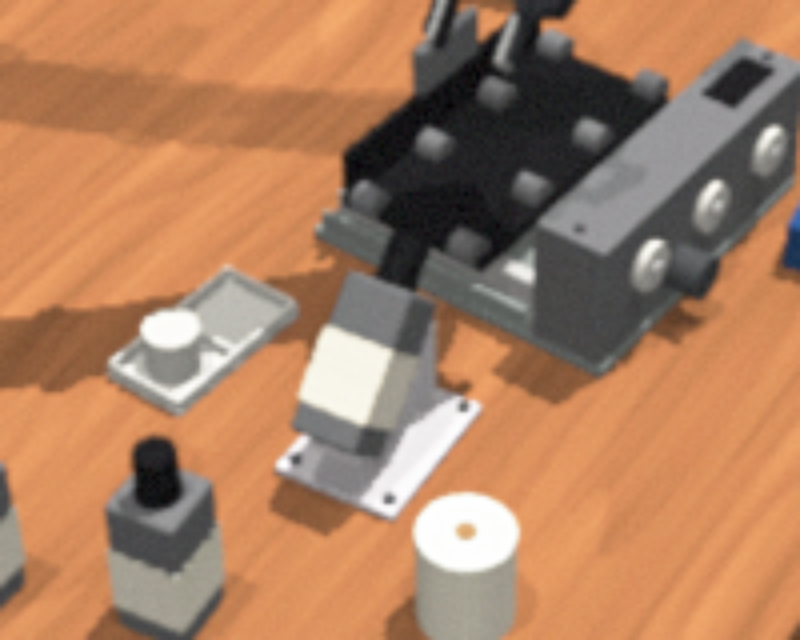

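Parked flush at (365,355). Swinging over to the side grip.

```bash
J='python3 -m jog'
$J '[0.01,-0.1,0.2,0.08,0,0, 0.01,-0.2,0.4,0.16,0.01,0, 0.01,-0.3,0.45,0.24,0.01,0, 0.01,-0.45,0.45,0.32,0.01,0, 0.01,-0.6,0.45,0.4,0.02,0, 0.01,-0.75,0.45,0.48,0.02,0, 0.01,-0.9,0.45,0.56,0.02,0, 0.01,-1,0.45,0.64,0.03,0, 0.01,-1,0.45,0.7,0.03,0, 0.01,-1,0.45,0.78,0.03,0]' 0.7
python3 -c "
from h import *
a=np.array([-.024,.707,.707]);n=np.array([.023,-.707,.707]);S=np.array([614.9,-170.2,49.1]);
to(S+60*a+n*75,2,45)"
```

```text
time_s: 14.27
tool_pos: [612.5, -145.5, 334.4]
tcp_rot: [0.686, 0.148, 0.693, 0.165]
contact_force: [0.4, 0.8, -0.9]
gripper_width: 72.4
t 14.3 pos [ 612.5 -145.5  334.4] w 72.4 F [ 0.4  0.8 -0.9] -> shift [ 0.018 -0.235 -1.266] turn [0.215 0.003 0.005]
```

```bash
J='python3 -m jog'
$J '[0.018,-0.3,-0.1,0.08,0,0, 0.018,-0.4,-0.2,0.16,0,0, 0.018,-0.42,-0.4,0.215,0,0, 0.018,-0.42,-0.65,0.215,0,0, 0.018,-0.4,-0.85,0.215,0,0, 0.018,-0.35,-0.95,0.215,0,0.005, 0.018,-0.35,-0.95,0.215,0,0.005, 0.018,-0.35,-0.95,0.215,0.003,0.005]'
python3 -c "
from h import *
a=np.array([-.024,.707,.707]);n=np.array([.023,-.707,.707]);S=np.array([614.9,-170.2,49.1]);
to(S+60*a+n*45,2,45);to(S+60*a+n*-14,2,45)
p,w=cloud('wrist','w6'); np.save('w6.npy',w)
Q=w.reshape(-1,3)-S; q=np.stack([Q@np.cross(a,n),Q@a,Q@n],1); k=(abs(q[:,0])<60)&(q[:,1]>-40)&(q[:,1]<170)&(q[:,2]>22)&(q[:,2]<32); q=q[k]
print(len(q),cv2.minAreaRect(q[:,:2].astype(np.float32)),np.median(q[:,2]))
"
```

```text
time_s: 14.93
tool_pos: [614.3, -194.8, 191.0]
tcp_rot: [0.648, 0.257, 0.659, 0.282]
contact_force: [-0.8, -1.2, 0.6]
gripper_width: 72.8
t 14.9 pos [ 614.3 -194.8  191. ] w 72.8 F [-0.8 -1.2  0.6] -> shift [ 0.001  0.235 -0.451] turn [ 0.002 -0.001 -0.002]
t 14.9 pos [ 614.3 -194.8  191. ] w 72.8 F [-0.8 -1.2  0.6] -> shift [-0.008  0.513 -0.729] turn [ 0.002 -0.001 -0.002]
12194 ((-0.7031974792480469, 60.037864685058594), (119.87725830078125, 54.82096862792969), 89.97925567626953) 27.265719580070744
```

View pics/w6.png

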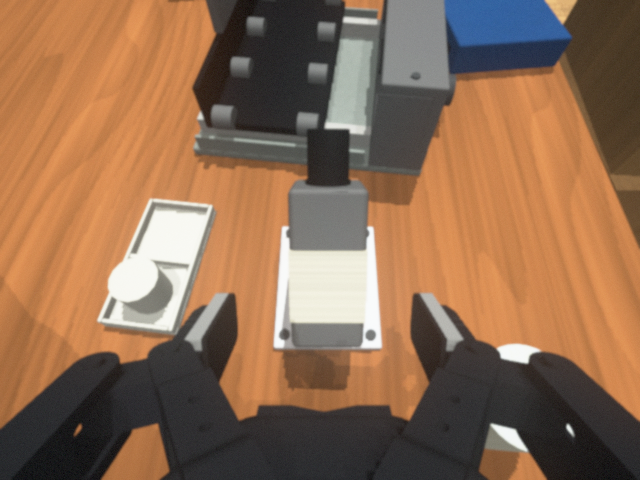

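The bottle is parked to within 1 mm of the nominal seat (body centre at a = 60.0, top at n = 27.3). Gripping the sides now.

```bash
J='python3 -m jog'
$J '[0,0,-0.2,0,0,0, 0,0.15,-0.37,0,0,0, -0.005,0.235,-0.451,0,0,0, -0.005,0.235,-0.451,0,0,0, -0.012,0.38,-0.6,0,0,0, -0.012,0.48,-0.7,0,0,0, -0.012,0.513,-0.729,0,0,0, -0.012,0.513,-0.729,0,0,0, -0.012,0.513,-0.729,0,0,0]'
python3 -c "
from h import *
a=np.array([-.024,.707,.707]);n=np.array([.023,-.707,.707]);S=np.array([614.2,-170.2,49.1]);
to(S+60*a+n*-14,2,45)"
```

```text
time_s: 15.73
tool_pos: [615.6, -119.8, 85.2]
tcp_rot: [0.651, 0.255, 0.657, 0.281]
contact_force: [1.0, 0.2, -0.8]
gripper_width: 72.7
t 15.7 pos [ 615.6 -119.8   85.2] w 72.7 F [ 1.   0.2 -0.8] -> shift [-0.021  0.013 -0.024] turn [ 0.005  0.004 -0.002]
```

```bash
J='python3 -m jog'
$J '[-0.021,0.013,-0.024,0,0,0, -0.021,0.013,-0.024,0,0,0, -0.021,0.013,-0.024,0,0,0, -0.021,0.013,-0.024,0,0,0, -0.021,0.013,-0.024,0,0,0, -0.021,0.013,-0.024,0,0,0]' -1 80
$J '[0,-0.05,0.05,0,0,0, 0,-0.15,0.15,0,0,0, 0,-0.3,0.3,0,0,0, 0,-0.4,0.5,0,0,0, 0,-0.4,0.8,0,0,0, 0,-0.4,1,-0.08,0,0, 0,-0.3,1,-0.16,0,0, 0,-0.2,1,-0.24,0,0, 0,-0.1,1,-0.32,0,0, 0,0,1,-0.4,0,0]'
python3 -c "
from h import *
to((548.3,191.3,250),-95,0)
print(telemetry.get_obs()['qpos'])"
```

```text
time_s: 16.23
tool_pos: [612.3, -118.5, 81.0]
tcp_rot: [0.651, 0.255, 0.657, 0.281]
contact_force: [0.7, -5.3, 6.3]
gripper_width: 53.3
time_s: 17.07
tool_pos: [610.2, -116.7, 231.2]
tcp_rot: [0.698, 0.041, 0.713, 0.063]
contact_force: [0.2, 0.5, -3.2]
gripper_width: 53.7
t 17.1 pos [ 610.2 -116.7  231.2] w 53.7 F [ 0.2  0.5 -3.2] -> shift [-0.412  2.053  0.126] turn [-0.083  0.068 -1.073]
[ 0.47900884  0.51461865 -0.41853002  1.80244789  0.07232417  0.90302112
  0.09055409]
```

```bash
J='python3 -m jog'
$J '[0,0.1,0.1,-0.006,0.005,-0.08, 0,0.2,0.1,-0.012,0.01,-0.16, -0.1,0.4,0.1,-0.018,0.015,-0.24, -0.1,0.6,0.1,-0.025,0.02,-0.32, -0.2,0.8,0.1,-0.031,0.025,-0.4, -0.2,0.9,0.1,-0.037,0.03,-0.48, -0.2,1,0.1,-0.043,0.035,-0.56, -0.2,1,0.1,-0.05,0.04,-0.64, -0.2,1,0.1,-0.05,0.04,-0.64]'
python3 -c "
from h import *
to((555.8,277,240),-95,0)
print(telemetry.get_obs()['qpos'])"
```

```text
time_s: 17.82
tool_pos: [579.0, 36.1, 244.6]
tcp_rot: [0.621, 0.356, 0.628, -0.306]
contact_force: [-0.4, 0.9, -0.9]
gripper_width: 52.8
t 17.8 pos [579.   36.1 244.6] w 52.8 F [-0.4  0.9 -0.9] -> shift [-0.155  1.606 -0.031] turn [-0.035  0.029 -0.435]
[ 0.00756725  0.38747503 -0.15076155  1.94283651 -0.00795648  0.78229817
 -1.10006307]
```

```bash
J='python3 -m jog'
$J '[0,0.2,0,-0.006,0.005,-0.08, -0.05,0.4,0,-0.012,0.01,-0.16, -0.1,0.6,0,-0.02,0.015,-0.24, -0.15,0.8,0,-0.025,0.02,-0.32, -0.155,1,0,-0.03,0.025,-0.4, -0.155,1,0,-0.035,0.029,-0.435, -0.155,1,0,-0.035,0.029,-0.435]'
$J '[0,0.2,0,0,0,0, 0,0.4,0,0,0,0, 0,0.6,0,0,0,0, 0,0.6,0,0,0,0, 0,0.6,0,0,0,0, 0,0.6,0,0,0,0]'
python3 - <<'E'
from h import *
to((555.8,277,240),-95,0)
o=telemetry.get_obs();F=rot(o).as_matrix();p,w=cloud('wrist','w7');np.save('w7.npy',w)
t=(w.reshape(-1,3)-o['tool_pos'])@F  # tool coords
k=(abs(t[:,2])<35)&(t[:,1]>-60)&(t[:,1]<110)&(t[:,0]>-40)&(t[:,0]<40); t=t[k]
print('x med',np.median(t[t[:,1]<50][:,0]),'y shoulder/max', np.percentile(t[:,1],[1,50,99.5]).round(1), len(t))
top=t[(abs(t[:,0]-np.median(t[t[:,1]<50][:,0]))<3)]
print('body y',np.percentile(top[:,1],[.5,99.5]).round(1),'z',np.percentile(top[:,2],[.5,99.5]).round(1), 'slope',np.polyfit(top[:,1],top[:,0],1).round(3))
E
```

```text
time_s: 18.4
tool_pos: [556.7, 186.2, 244.5]
tcp_rot: [-0.48, -0.52, -0.478, 0.52]
contact_force: [-0.1, -0.7, -1.9]
gripper_width: 53.5
time_s: 18.9
tool_pos: [557.8, 270.6, 244.5]
tcp_rot: [-0.479, -0.521, -0.476, 0.523]
contact_force: [-0.3, 0.1, -3.3]
gripper_width: 53.1
t 18.9 pos [557.8 270.6 244.5] w 53.1 F [-0.3  0.1 -3.3] -> shift [-0.013  0.042 -0.03 ] turn [0.003 0.001 0.001]
x med -39.16928293286091 y shoulder/max [ 9.6 74.  97.3] 15459
body y [-16.3  59.9] z [-32.2  32.8] slope [ 9.0000e-03 -3.9307e+01]
```

View pics/w7.png

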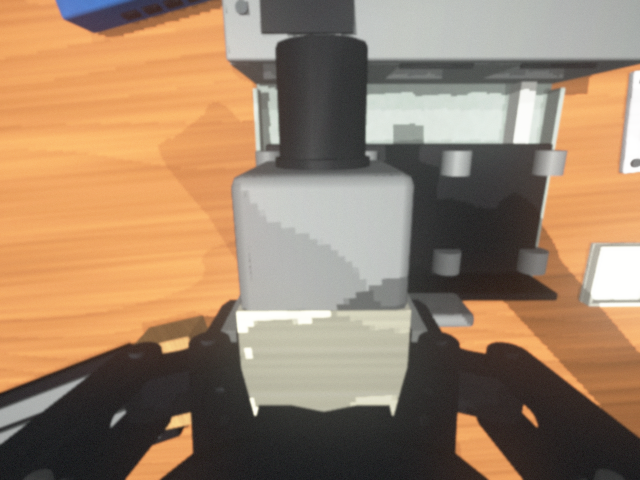

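The bottle is held centred with its shoulder at y = 60 in tool coordinates, its top at −39 and its neck towards the port block. I'll recheck the ribs from this pose.

```bash
python3 - <<'E'
from h import *
w=np.load('w7.npy')
for u,v in [(457,163),(447,262),(548,162),(531,262)]:
    q=w[v-16:v+17,u-18:u+19].reshape(-1,3); P=q[(q[:,2]>57)&(q[:,2]<70)]
    r=cv2.minAreaRect(P[:,:2].astype(np.float32)); print(np.round(r[0],1),np.round(r[1],1),P[:,2].max().round(1))
E
```

```text
[592.5 144.4] [23.3 21.6] 65.4
[494.2 150.7] [28.  28.3] 65.4
[585.3  59.3] [23.4 22.1] 65.8
[487.2  71.2] [30.6 28.5] 65.9
```

```bash
J='python3 -m jog'
$J '[-0.013,0.042,-0.2,0,0,0, -0.013,0.042,-0.45,0,0,0, -0.013,0.042,-0.7,0,0,0, -0.013,0.042,-0.9,0,0,0, -0.013,0.042,-1,0,0,0, -0.013,0.042,-1,0,0,0, -0.013,0.042,-1,0,0,0]'
python3 -c "
from h import *
to((555.8,277,63),-95,0)"
```

```text
time_s: 19.53
tool_pos: [555.9, 277.4, 94.6]
tcp_rot: [-0.478, -0.522, -0.475, 0.523]
contact_force: [0.0, 0.3, -2.2]
gripper_width: 53.3
t 19.5 pos [555.9 277.4  94.6] w 53.3 F [ 0.   0.3 -2.2] -> shift [-0.001 -0.003 -0.21 ] turn [0.003 0.001 0.003]
```

```bash
J='python3 -m jog'
$J '[0,0,-0.06,0,0,0, 0,0,-0.12,0,0,0, 0,0,-0.17,0,0,0, 0,0,-0.2,0,0,0, 0,0,-0.21,0,0,0, 0,0,-0.21,0,0,0]'
$J '[0,0,0,0,0,0, 0,0,0,0,0,0, 0,0,0,0,0,0]' 0.55
```

```text
time_s: 20.03
tool_pos: [555.4, 279.8, 63.2]
tcp_rot: [0.478, 0.522, 0.476, -0.522]
contact_force: [-0.2, 0.1, -3.1]
gripper_width: 53.1
time_s: 20.28
tool_pos: [556.5, 280.3, 64.4]
tcp_rot: [0.479, 0.523, 0.476, -0.521]
contact_force: [0.7, 0.4, -0.9]
gripper_width: 66.1
```

```bash
J='python3 -m jog'
$J '[0,0,0.1,0,0,0, 0,0,0.3,0,0,0, 0,0,0.6,0,0,0, 0,0,0.9,0,0,0, 0,0,1,0,0,0, 0,-0.3,1,0,0,0, 0,-0.5,1,0,0,0, 0,-0.5,1,0,0,0]'
python3 - <<'E'
from h import *
to((555.8,277,240),-95,0)
p,w=cloud('wrist','w8');np.save('w8.npy',w)
Q=w.reshape(-1,3); ex=np.array([.9962,-.0872,0]);ey=np.array([.0872,.9962,0]);T=np.array([555.8,277,48])
q=Q-T; q=np.stack([q@ex,q@ey,q[:,2]],1)
b=q[(abs(q[:,0])<90)&(abs(q[:,1])<40)&(q[:,2]>49.5)&(q[:,2]<58)]
print(len(b),cv2.minAreaRect(b[:,:2].astype(np.float32)),np.median(b[:,2]))
E
```

```text
time_s: 20.95
tool_pos: [556.5, 195.5, 214.9]
tcp_rot: [-0.478, -0.523, -0.472, 0.525]
contact_force: [0.2, -2.2, -0.6]
gripper_width: 66.3
t 20.9 pos [556.5 195.5 214.9] w 66.3 F [ 0.2 -2.2 -0.6] -> shift [-0.004  0.543  0.168] turn [0.005 0.003 0.008]
10232 ((0.127288818359375, 2.4441261291503906), (119.08609771728516, 55.672637939453125), 0.5666174292564392) 54.015843883492586
```

View pics/w8.png

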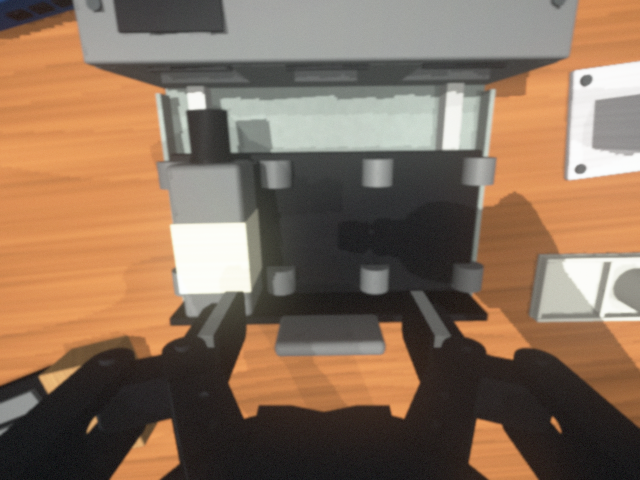

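Bottle A lies flat in trough 2 (top 54 mm above the floor, x offset 0.1 mm, neck to the ports). On to the bottle at (453.5,−381.9).

```bash
J='python3 -m jog'
$J '[0,-0.2,0.2,0,0,0.08, 0,-0.5,0.3,0,0,0.16, 0,-0.8,0.3,0,0,0.24, 0,-1,0.3,0,0,0.32, 0,-1,0.3,0,0,0.4]'
$J '[0,-0.2,0,0,0,0.08, 0,-0.5,0,0,0,0.16, 0,-0.8,0,0,0,0.24, 0,-1,0,0,0,0.32, 0,-1,0,0,0,0.4]'
$J '[-0.1,-0.2,0,0,0,0.08, -0.2,-0.5,0,0,0,0.16, -0.3,-0.8,0,0,0,0.24, -0.4,-1,0,0,0,0.25, -0.5,-1,0,0,0,0.25]' 0.3
python3 -c "
from h import *
to((453.5,-381.9,240),-0.2);to((453.5,-381.9,122),-0.2)"
```

```text
time_s: 21.42
tool_pos: [556.0, 45.0, 259.3]
tcp_rot: [0.615, 0.352, 0.61, -0.354]
contact_force: [-0.6, -2.0, -0.4]
gripper_width: 66.4
time_s: 21.83
tool_pos: [555.4, -105.1, 258.8]
tcp_rot: [0.692, 0.152, 0.689, -0.154]
contact_force: [0.5, -1.3, -0.2]
gripper_width: 66.3
time_s: 22.25
tool_pos: [480.2, -252.8, 258.9]
tcp_rot: [0.708, 0.015, 0.706, -0.016]
contact_force: [-0.4, 0.2, -0.0]
gripper_width: 55.7
t 22.2 pos [ 480.2 -252.8  258.9] w 55.7 F [-0.4  0.2 -0. ] -> shift [-0.178 -0.861 -0.126] turn [0.    0.002 0.026]
t 22.2 pos [ 480.2 -252.8  258.9] w 55.7 F [-0.4  0.2 -0. ] -> shift [-0.178 -0.861 -0.913] turn [0.    0.002 0.026]
```

```bash
J='python3 -m jog'
$J '[-0.1,-0.3,0,0,0,0.026, -0.178,-0.6,-0.1,0,0,0.026, -0.178,-0.861,-0.2,0,0,0.026, -0.178,-0.861,-0.4,0,0,0.026, -0.178,-0.861,-0.6,0,0,0.026, -0.178,-0.861,-0.8,0,0,0.026, -0.178,-0.861,-0.913,0,0,0.026, -0.178,-0.861,-0.913,0,0,0.026, -0.178,-0.861,-0.913,0,0,0.026]'
python3 -c "
from h import *
to((453.5,-381.9,122),-0.2)"
```

```text
time_s: 23.0
tool_pos: [454.5, -373.6, 121.2]
tcp_rot: [0.707, -0.0, 0.707, 0.004]
contact_force: [-0.3, -0.4, -0.4]
gripper_width: 55.5
t 23.0 pos [ 454.5 -373.6  121.2] w 55.5 F [-0.3 -0.4 -0.4] -> shift [-0.007 -0.056  0.005] turn [-0.003  0.001 -0.006]
```

```bash
J='python3 -m jog'
$J '[-0.007,-0.056,0.005,0,0,0, -0.007,-0.056,0.005,0,0,0, -0.007,-0.056,0.005,0,0,0]'
python3 -c "
from h import *
to((453.5,-381.9,122),-0.2)"
$J '[0,0,0,0,0,0, 0,0,0,0,0,0, 0,0,0,0,0,0, 0,0,0,0,0,0, 0,0,0,0,0,0]' -1 80
$J '[0,0,0.1,0,0,0, 0,0,0.3,0,0,0, 0,0,0.5,0,0,0, 0,0,0.75,0,0,0, 0,0,1,0,0,0, 0,0.2,1,0,0,0, 0,0.5,1,0,0,0, 0,0.7,1,0,0,0, 0,0.8,1,0,0,0]'
python3 -c "
from h import *
a=np.array([-.024,.707,.707]);n=np.array([.023,-.707,.707]);S=np.array([614.9,-170.2,49.1]);
to(S+125*a+50*a+40*n,2,-45)"
```

```text
time_s: 23.25
tool_pos: [453.9, -384.4, 124.2]
tcp_rot: [0.709, -0.001, 0.706, 0.001]
contact_force: [-0.5, 0.1, -0.0]
gripper_width: 55.6
t 23.2 pos [ 453.9 -384.4  124.2] w 55.6 F [-0.5  0.1 -0. ] -> shift [-0.003  0.017 -0.015] turn [-0.     0.003 -0.004]
time_s: 23.67
tool_pos: [454.0, -383.0, 123.4]
tcp_rot: [0.708, -0.001, 0.706, 0.002]
contact_force: [-0.1, 0.1, 6.2]
gripper_width: 28.2
time_s: 24.42
tool_pos: [451.7, -256.5, 271.7]
tcp_rot: [0.707, -0.001, 0.708, 0.006]
contact_force: [0.4, 0.4, -2.2]
gripper_width: 28.3
t 24.4 pos [ 451.7 -256.5  271.7] w 28.3 F [ 0.4  0.4 -2.2] -> shift [ 1.066  1.211 -0.47 ] turn [-0.505 -0.012  0.015]
```

```bash
J='python3 -m jog'
$J '[0.2,0.2,0.1,0,0,0.01, 0.4,0.4,0.1,-0.08,0,0.015, 0.6,0.6,0.1,-0.16,0,0.015, 0.8,0.8,0,-0.24,0,0.015, 0.9,0.9,0,-0.32,0,0.015, 0.95,1,0,-0.4,-0.01,0.015, 1,1,0,-0.45,-0.012,0.015, 1,1,0,-0.505,-0.012,0.015, 1,1,0,-0.505,-0.012,0.015, 1,1,0,-0.505,-0.012,0.015]'
python3 -c "
from h import *
a=np.array([-.024,.707,.707]);n=np.array([.023,-.707,.707]);S=np.array([614.9,-170.2,49.1]);
to(S+125*a+50*a+40*n,2,-45);to(S+125*a+12*a+8*n,2,-45)"
```

```text
time_s: 25.25
tool_pos: [602.1, -110.3, 270.0]
tcp_rot: [0.658, -0.283, 0.648, -0.259]
contact_force: [-0.7, -1.0, -2.2]
gripper_width: 28.1
t 25.2 pos [ 602.1 -110.3  270. ] w 28.1 F [-0.7 -1.  -2.2] -> shift [ 0.063  0.237 -0.459] turn [ 0.001  0.001 -0.001]
t 25.2 pos [ 602.1 -110.3  270. ] w 28.1 F [-0.7 -1.  -2.2] -> shift [ 0.064  0.209 -0.789] turn [ 0.001  0.001 -0.001]
```

```bash
J='python3 -m jog'
$J '[0.063,0.237,-0.2,0,0,0, 0.063,0.237,-0.459,0,0,0, 0.064,0.22,-0.65,0,0,0, 0.064,0.209,-0.789,0,0,0, 0.064,0.209,-0.789,0,0,0, 0.064,0.209,-0.789,0,0,0, 0.064,0.209,-0.789,0,0,0]'
python3 -c "
from h import *
a=np.array([-.024,.707,.707]);n=np.array([.023,-.707,.707]);S=np.array([614.9,-170.2,49.1]);
to(S+125*a+12*a+1*n,2,-45);to(S+124*a+1*n,2,-45)"
```

```text
time_s: 25.83
tool_pos: [613.3, -83.5, 156.2]
tcp_rot: [0.66, -0.28, 0.646, -0.264]
contact_force: [0.4, -0.3, -1.7]
gripper_width: 28.0
t 25.8 pos [613.3 -83.5 156.2] w 28.0 F [ 0.4 -0.3 -1.7] -> shift [-0.011  0.063 -0.063] turn [0.003 0.006 0.004]
t 25.8 pos [613.3 -83.5 156.2] w 28.0 F [ 0.4 -0.3 -1.7] -> shift [-0.009  0.002 -0.125] turn [0.003 0.006 0.004]
```

```bash
J='python3 -m jog'
$J '[-0.01,0.03,-0.04,0,0,0, -0.01,0.063,-0.063,0,0,0, -0.01,0.063,-0.068,0,0,0, -0.01,0.063,-0.068,0,0,0]'
$J '[0,-0.02,-0.02,0,0,0, 0,-0.04,-0.04,0,0,0, 0,-0.06,-0.06,0,0,0, 0,-0.065,-0.065,0,0,0, 0,-0.065,-0.065,0,0,0, 0,-0.065,-0.065,0,0,0]'
python3 -c "
from h import *
a=np.array([-.024,.707,.707]);n=np.array([.023,-.707,.707]);S=np.array([614.9,-170.2,49.1]);
o=telemetry.get_obs(); d=o['tool_pos']-S; print('a',d@a,'n',d@n)"
```

```text
time_s: 26.17
tool_pos: [611.8, -73.4, 146.5]
tcp_rot: [0.659, -0.283, 0.645, -0.264]
contact_force: [0.6, -2.2, 5.5]
gripper_width: 28.5
time_s: 26.67
tool_pos: [611.8, -83.3, 137.0]
tcp_rot: [0.659, -0.283, 0.645, -0.265]
contact_force: [0.3, -2.1, 6.2]
gripper_width: 28.2
a 123.60722564110642 n 0.6382448832927512
```

```bash
J='python3 -m jog'
$J '[0,-0.008,-0.008,0,0,0, 0,-0.015,-0.015,0,0,0, 0,-0.015,-0.015,0,0,0]'
$J '[0,0,0,0,0,0, 0,0,0,0,0,0, 0,0,0,0,0,0, 0,0,0,0,0,0]' 0.1
$J '[0,0.1,0.1,0,0,0, 0,0.3,0.3,0,0,0, 0,0.5,0.5,0,0,0, 0,0.6,0.7,0,0,0, 0,0.6,0.9,0,0,0, 0,0.6,0.9,0,0,0]'
$J '[0.01,-0.1,0.2,0.08,0,0, 0.01,-0.2,0.4,0.16,0.01,0, 0.01,-0.3,0.45,0.24,0.01,0, 0.01,-0.45,0.45,0.32,0.01,0, 0.01,-0.6,0.45,0.4,0.02,0, 0.01,-0.75,0.45,0.48,0.02,0, 0.01,-0.9,0.45,0.56,0.02,0, 0.01,-1,0.45,0.64,0.03,0, 0.01,-1,0.45,0.7,0.03,0, 0.01,-1,0.45,0.78,0.03,0]' 0.7
python3 -c "
from h import *
a=np.array([-.024,.707,.707]);n=np.array([.023,-.707,.707]);S=np.array([614.9,-170.2,49.1]);
to(S+60*a+n*110,2,45)"
```

```text
time_s: 26.92
tool_pos: [612.1, -83.4, 136.8]
tcp_rot: [0.659, -0.284, 0.644, -0.265]
contact_force: [-3.9, 5.2, 18.4]
gripper_width: 28.4
time_s: 27.25
tool_pos: [611.2, -83.5, 131.7]
tcp_rot: [0.659, -0.282, 0.646, -0.262]
contact_force: [-0.1, -0.1, -0.6]
gripper_width: 47.0
time_s: 27.75
tool_pos: [614.2, 9.0, 272.3]
tcp_rot: [0.663, -0.281, 0.643, -0.262]
contact_force: [0.3, -0.1, 0.3]
gripper_width: 46.9
time_s: 28.58
tool_pos: [612.6, -146.4, 334.7]
tcp_rot: [0.687, 0.145, 0.693, 0.163]
contact_force: [0.4, 1.7, -0.4]
gripper_width: 72.8
t 28.6 pos [ 612.6 -146.4  334.7] w 72.8 F [ 0.4  1.7 -0.4] -> shift [ 0.023 -0.394 -1.103] turn [0.22  0.005 0.005]
```

Seated, with the same ledge force as before. Measuring the parked bottle.

```bash
J='python3 -m jog'
$J '[0.02,-0.3,-0.1,0.08,0,0, 0.02,-0.394,-0.2,0.16,0,0, 0.02,-0.394,-0.45,0.22,0,0.005, 0.02,-0.394,-0.7,0.22,0.005,0.005, 0.02,-0.394,-0.9,0.22,0.005,0.005, 0.02,-0.394,-0.95,0.22,0.005,0.005, 0.02,-0.394,-0.95,0.22,0.005,0.005]'
cat > park.py <<'E'
from h import *
a=np.array([-.024,.707,.707]);n=np.array([.023,-.707,.707]);S=np.array([614.9,-170.2,49.1]);X=np.cross(a,n)
p,w=cloud('wrist','park%d'%(10*telemetry.get_obs()['time_s']))
Q=w.reshape(-1,3)-S; q=np.stack([Q@X,Q@a,Q@n],1); k=(abs(q[:,0])<60)&(q[:,1]>-40)&(q[:,1]<170)&(q[:,2]>22)&(q[:,2]<32); q=q[k]
r=cv2.minAreaRect(q[:,:2].astype(np.float32)); print(len(q),r,np.median(q[:,2]))
off=r[0][0]; ca=r[0][1]
to(S+ca*a+n*45+off*X,2,45);to(S+ca*a+n*-14+off*X,2,45)
E
python3 park.py
```

```text
time_s: 29.17
tool_pos: [613.6, -202.7, 188.6]
tcp_rot: [0.646, 0.258, 0.66, 0.282]
contact_force: [0.9, 0.2, 0.0]
gripper_width: 72.5
12139 ((-0.06635856628417969, 60.310028076171875), (119.60584259033203, 54.932899475097656), 89.99610900878906) 27.35398327823263
t 29.2 pos [ 615.3 -202.5  191.5] w 72.4 F [-0.4 -0.   0.4] -> shift [-0.006  0.288 -0.453] turn [ 0.002 -0.001 -0.003]
t 29.2 pos [ 615.3 -202.5  191.5] w 72.4 F [-0.4 -0.   0.4] -> shift [-0.015  0.566 -0.731] turn [ 0.002 -0.001 -0.003]
```

```bash
J='python3 -m jog'
$J '[0,0.05,-0.2,0,0,0, 0,0.2,-0.37,0,0,0, -0.006,0.288,-0.453,0,0,0, -0.006,0.288,-0.453,0,0,0, -0.015,0.43,-0.6,0,0,0, -0.015,0.53,-0.7,0,0,0, -0.015,0.566,-0.731,0,0,0, -0.015,0.566,-0.731,0,0,0, -0.015,0.566,-0.731,0,0,0]'
python3 -c "
from h import *
a=np.array([-.024,.707,.707]);n=np.array([.023,-.707,.707]);S=np.array([614.8,-170.2,49.1]);
to(S+60.3*a+n*-14,2,45)"
```

```text
time_s: 29.97
tool_pos: [615.1, -119.3, 84.1]
tcp_rot: [0.65, 0.255, 0.658, 0.282]
contact_force: [0.3, 0.2, 0.3]
gripper_width: 72.4
t 30.0 pos [ 615.1 -119.3   84.1] w 72.4 F [0.3 0.2 0.3] -> shift [-0.014  0.011 -0.015] turn [ 0.004  0.003 -0.002]
```

```bash
J='python3 -m jog'
$J '[-0.014,0.011,-0.015,0,0,0, -0.014,0.011,-0.015,0,0,0, -0.014,0.011,-0.015,0,0,0, -0.014,0.011,-0.015,0,0,0, -0.014,0.011,-0.015,0,0,0, -0.014,0.011,-0.015,0,0,0]' -1 80
$J '[0,-0.05,0.05,0,0,0, 0,-0.15,0.15,0,0,0, 0,-0.3,0.3,0,0,0, 0,-0.4,0.5,0,0,0, 0,-0.4,0.8,0,0,0, 0,-0.4,1,-0.08,0,0, 0,-0.3,1,-0.16,0,0, 0,-0.2,1,-0.24,0,0, 0,-0.1,1,-0.32,0,0, 0,0,1,-0.4,0,0]'
$J '[0,0.1,0.1,-0.006,0.005,-0.08, 0,0.2,0.1,-0.012,0.01,-0.16, -0.1,0.4,0.1,-0.018,0.015,-0.24, -0.1,0.6,0.1,-0.025,0.02,-0.32, -0.2,0.8,0.1,-0.031,0.025,-0.4, -0.2,0.9,0.1,-0.037,0.03,-0.48, -0.2,1,0.1,-0.043,0.035,-0.56, -0.2,1,0.1,-0.05,0.04,-0.64, -0.2,1,0.1,-0.05,0.04,-0.64]'
python3 -c "
from h import *
to((548.4,192,240),-95,0)"
```

```text
time_s: 30.47
tool_pos: [612.8, -118.6, 81.2]
tcp_rot: [0.65, 0.256, 0.658, 0.281]
contact_force: [0.7, -3.9, 6.0]
gripper_width: 53.1
time_s: 31.3
tool_pos: [610.7, -117.2, 231.3]
tcp_rot: [0.697, 0.043, 0.713, 0.063]
contact_force: [-0.3, 0.4, -3.6]
gripper_width: 53.2
time_s: 32.05
tool_pos: [579.7, 35.8, 244.6]
tcp_rot: [0.62, 0.357, 0.628, -0.306]
contact_force: [0.4, -0.7, -1.7]
gripper_width: 52.9
t 32.0 pos [579.7  35.8 244.6] w 52.9 F [ 0.4 -0.7 -1.7] -> shift [-0.208  1.041 -0.031] turn [-0.037  0.03  -0.434]
```

```bash
J='python3 -m jog'
$J '[0,0.2,0,-0.006,0.005,-0.08, -0.05,0.4,0,-0.012,0.01,-0.16, -0.1,0.6,0,-0.02,0.015,-0.24, -0.15,0.8,0,-0.025,0.02,-0.32, -0.208,1,0,-0.03,0.025,-0.4, -0.208,1,0,-0.037,0.03,-0.434, -0.208,1,0,-0.037,0.03,-0.434, -0.208,1,0,-0.037,0.03,-0.434]'
cat > held.py <<'E'
from h import *
import sys
x,y=map(float,sys.argv[1:3])
o=telemetry.get_obs();F=rot(o).as_matrix();p,w=cloud('wrist','held%d'%(10*o['time_s']))
t=(w[:300].reshape(-1,3)-o['tool_pos'])@F
t=t[(abs(t[:,2])<35)&(t[:,1]>10)&(t[:,1]<70)&(t[:,0]>-50)&(t[:,0]<-25)]
m=np.median(t[:,0]);top=t[abs(t[:,0]-m)<2]
print('top at',m.round(1),'shoulder y',np.percentile(top[:,1],99.5).round(1),'tilt',np.polyfit(top[:,1],top[:,0],1)[0].round(3))
to((x,y,95),-95,0);to((x,y,63),-95,0)
E
python3 held.py 548.4 192
```

```text
time_s: 32.72
tool_pos: [549.9, 182.3, 244.6]
tcp_rot: [-0.479, -0.521, -0.477, 0.522]
contact_force: [-0.3, -0.5, -2.3]
gripper_width: 53.3
top at -40.8 shoulder y 58.8 tilt 0.003
t 32.8 pos [550.1 181.3 244.7] w 53.4 F [-0.5 -0.1 -1.7] -> shift [-0.011  0.071 -0.998] turn [0.002 0.001 0.001]
t 32.8 pos [550.1 181.3 244.7] w 53.4 F [-0.5 -0.1 -1.7] -> shift [-0.011  0.071 -1.211] turn [0.002 0.001 0.001]
```

```bash
J='python3 -m jog'
$J '[-0.011,0.071,-0.2,0,0,0, -0.011,0.071,-0.45,0,0,0, -0.011,0.071,-0.7,0,0,0, -0.011,0.071,-0.9,0,0,0, -0.011,0.071,-1,0,0,0, -0.011,0.071,-1,0,0,0, -0.011,0.071,-1,0,0,0, -0.011,0.071,-1,0,0,0]'
python3 -c "
from h import *
to((548.4,192,62),-95,0)"
```

```text
time_s: 33.43
tool_pos: [550.0, 193.0, 96.2]
tcp_rot: [0.478, 0.523, 0.475, -0.521]
contact_force: [-0.2, -0.3, -1.5]
gripper_width: 53.5
t 33.4 pos [550.  193.   96.2] w 53.5 F [-0.2 -0.3 -1.5] -> shift [-0.011 -0.007 -0.228] turn [0.001 0.003 0.002]
```

```bash
J='python3 -m jog'
$J '[-0.01,-0.006,-0.06,0,0,0, -0.01,-0.006,-0.12,0,0,0, -0.01,-0.006,-0.17,0,0,0, -0.01,-0.006,-0.21,0,0,0, -0.01,-0.006,-0.228,0,0,0, -0.01,-0.006,-0.228,0,0,0, -0.01,-0.006,-0.228,0,0,0]'
$J '[0,0,0,0,0,0, 0,0,0,0,0,0, 0,0,0,0,0,0]' 0.55
$J '[0,0,0.1,0,0,0, 0,0,0.3,0,0,0, 0,0,0.6,0,0,0, 0,0,0.9,0,0,0, 0,0,1,0,0,0, 0,-0.3,1,0,0,0, 0,-0.5,1,0,0,0, 0,-0.5,1,0,0,0]'
cat > laid.py <<'E'
from h import *
p,w=cloud('wrist','laid%d'%(10*telemetry.get_obs()['time_s']))
Q=w.reshape(-1,3); ex=np.array([.9962,-.0872,0]);ey=np.array([.0872,.9962,0])
for i,T in enumerate([(540.9,106.3,48),(548.4,192,48),(555.8,277.7,48)]):
    q=Q-T; q=np.stack([q@ex,q@ey,q[:,2]],1)
    b=q[(abs(q[:,0])<90)&(abs(q[:,1])<36)&(q[:,2]>48)&(q[:,2]<60)]
    if len(b)>500: print(i,len(b),[np.round(v,1) for v in cv2.minAreaRect(b[:,:2].astype(np.float32))],np.median(b[:,2]).round(1))
to((581.4,-324.1,240),4.8)
E
python3 laid.py
```

```text
time_s: 34.02
tool_pos: [546.8, 193.3, 61.3]
tcp_rot: [-0.478, -0.522, -0.476, 0.522]
contact_force: [-0.8, -1.6, 4.1]
gripper_width: 53.4
time_s: 34.27
tool_pos: [547.3, 193.5, 60.8]
tcp_rot: [0.479, 0.522, 0.476, -0.521]
contact_force: [-0.1, 0.9, 0.5]
gripper_width: 66.1
time_s: 34.93
tool_pos: [546.9, 109.7, 211.7]
tcp_rot: [-0.477, -0.523, -0.472, 0.525]
contact_force: [-0.4, -0.9, 0.2]
gripper_width: 66.4
1 10805 [array([-2.5,  0.1]), array([121.8,  71.7]), np.float64(0.1)] 54.0
2 11862 [array([0.3, 1.7]), array([119.4,  56.8]), np.float64(0.4)] 54.0
t 35.0 pos [546.9 113.3 211.2] w 66.6 F [ 0.3  0.  -0.3] -> shift [ 0.23  -2.916  0.192] turn [0.    0.004 1.115]
```

```bash
J='python3 -m jog'
$J '[0,-0.2,0.2,0,0,0.08, 0,-0.5,0.25,0,0,0.16, 0,-0.8,0.25,0,0,0.24, 0,-1,0.25,0,0,0.32, 0,-1,0.25,0,0,0.4]'
$J '[0,-0.2,0,0,0,0.08, 0.1,-0.5,0,0,0,0.16, 0.1,-0.8,0,0,0,0.24, 0.2,-1,0,0,0,0.32, 0.2,-1,0,0,0,0.4]' 0.3
$J '[0,-0.2,0,0,0,0.08, 0,-0.5,0,0,0,0.16, 0,-0.7,0,0,0,0.24, 0,-0.9,0,0,0,0.315, 0,-0.9,0,0,0,0.315, 0,-0.9,0,0,0,0.315]'
python3 -c "
from h import *
to((581.4,-324.1,122),4.8)"
```

```text
time_s: 35.4
tool_pos: [546.6, -41.0, 248.6]
tcp_rot: [0.615, 0.353, 0.61, -0.355]
contact_force: [0.5, -0.7, 0.0]
gripper_width: 66.5
time_s: 35.82
tool_pos: [578.5, -191.9, 248.3]
tcp_rot: [0.694, 0.148, 0.689, -0.15]
contact_force: [0.3, -1.4, -0.1]
gripper_width: 55.5
time_s: 36.32
tool_pos: [576.4, -319.1, 247.5]
tcp_rot: [0.707, -0.023, 0.706, 0.025]
contact_force: [0.1, 0.0, -0.4]
gripper_width: 55.7
t 36.3 pos [ 576.4 -319.1  247.5] w 55.7 F [ 0.1  0.  -0.4] -> shift [ 0.034 -0.033 -0.836] turn [-0.002  0.001  0.009]
```

```bash
J='python3 -m jog'
$J '[0.034,-0.033,-0.2,0,0,0.009, 0.034,-0.033,-0.4,0,0,0.009, 0.034,-0.033,-0.6,0,0,0.009, 0.034,-0.033,-0.75,0,0,0.009, 0.034,-0.033,-0.836,0,0,0.009, 0.034,-0.033,-0.836,0,0,0.009, 0.034,-0.033,-0.836,0,0,0.009]'
python3 -c "
from h import *
to((581.4,-324.1,122),4.8)"
```

```text
time_s: 36.9
tool_pos: [582.6, -320.0, 122.7]
tcp_rot: [0.707, -0.03, 0.706, 0.033]
contact_force: [-0.2, 1.4, 0.8]
gripper_width: 55.4
t 36.9 pos [ 582.6 -320.   122.7] w 55.4 F [-0.2  1.4  0.8] -> shift [-0.008 -0.027 -0.005] turn [-0.003  0.001 -0.004]
```

```bash
J='python3 -m jog'
$J '[-0.008,-0.027,-0.005,0,0,0, -0.008,-0.027,-0.005,0,0,0]'
$J '[0,0,0,0,0,0, 0,0,0,0,0,0, 0,0,0,0,0,0, 0,0,0,0,0,0, 0,0,0,0,0,0]' -1 80
$J '[0,0,0.1,0,0,0, 0,0,0.3,0,0,0, 0,0,0.5,0,0,0, 0,0,0.75,0,0,0, 0,0,1,0,0,0, 0,0.2,1,0,0,0, 0,0.4,1,0,0,0, 0,0.4,1,0,0,0]'
python3 -c "
from h import *
a=np.array([-.024,.707,.707]);n=np.array([.023,-.707,.707]);S=np.array([614.9,-170.2,49.1]);
to(S+125*a+50*a+60*n,2,-45)"
```

```text
time_s: 37.07
tool_pos: [581.9, -327.0, 124.0]
tcp_rot: [0.708, -0.031, 0.705, 0.031]
contact_force: [0.5, 0.3, 0.4]
gripper_width: 55.4
time_s: 37.48
tool_pos: [582.1, -326.3, 123.6]
tcp_rot: [0.708, -0.031, 0.705, 0.032]
contact_force: [-0.4, -0.3, 6.1]
gripper_width: 28.2
time_s: 38.15
tool_pos: [580.9, -256.4, 272.0]
tcp_rot: [0.707, -0.03, 0.706, 0.038]
contact_force: [-0.2, 2.8, -3.8]
gripper_width: 28.0
t 38.1 pos [ 580.9 -256.4  272. ] w 28.0 F [-0.2  2.8 -3.8] -> shift [ 0.208  1.117 -0.378] turn [-0.506 -0.032 -0.037]
```

```bash
J='python3 -m jog'
$J '[0.03,0.2,0.1,0,0,-0.03, 0.06,0.4,0.1,-0.08,0,-0.037, 0.1,0.6,0.1,-0.16,-0.01,-0.037, 0.15,0.8,0.05,-0.24,-0.015,-0.037, 0.2,0.9,0,-0.32,-0.02,-0.037, 0.208,1,0,-0.4,-0.025,-0.037, 0.208,1,0,-0.45,-0.03,-0.037, 0.208,1,0,-0.506,-0.032,-0.037, 0.208,1,0,-0.506,-0.032,-0.037, 0.208,1,0,-0.506,-0.032,-0.037]'
python3 -c "
from h import *
a=np.array([-.024,.707,.707]);n=np.array([.023,-.707,.707]);S=np.array([614.9,-170.2,49.1]);
to(S+125*a+50*a+40*n,2,-45);to(S+125*a+12*a+8*n,2,-45)"
```

```text
time_s: 38.98
tool_pos: [611.3, -113.7, 270.0]
tcp_rot: [0.657, -0.283, 0.647, -0.262]
contact_force: [-0.7, -0.5, -3.4]
gripper_width: 28.1
t 39.0 pos [ 611.3 -113.7  270. ] w 28.1 F [-0.7 -0.5 -3.4] -> shift [ 0.002  0.26  -0.459] turn [0.003 0.001 0.001]
t 39.0 pos [ 611.3 -113.7  270. ] w 28.1 F [-0.7 -0.5 -3.4] -> shift [ 0.003  0.231 -0.789] turn [0.003 0.001 0.001]
```

```bash
J='python3 -m jog'
$J '[0.002,0.26,-0.2,0,0,0, 0.002,0.26,-0.459,0,0,0, 0.003,0.24,-0.65,0,0,0, 0.003,0.231,-0.789,0,0,0, 0.003,0.231,-0.789,0,0,0, 0.003,0.231,-0.789,0,0,0, 0.003,0.231,-0.789,0,0,0]'
python3 -c "
from h import *
a=np.array([-.024,.707,.707]);n=np.array([.023,-.707,.707]);S=np.array([614.9,-170.2,49.1]);
to(S+125*a+12*a+1*n,2,-45);to(S+124*a+1*n,2,-45)"
```

```text
time_s: 39.57
tool_pos: [613.4, -82.8, 155.7]
tcp_rot: [0.659, -0.281, 0.646, -0.265]
contact_force: [0.1, -0.1, -2.1]
gripper_width: 28.2
t 39.6 pos [613.4 -82.8 155.7] w 28.2 F [ 0.1 -0.1 -2.1] -> shift [-0.012  0.059 -0.06 ] turn [0.005 0.006 0.005]
t 39.6 pos [613.4 -82.8 155.7] w 28.2 F [ 0.1 -0.1 -2.1] -> shift [-0.01  -0.003 -0.122] turn [0.005 0.006 0.005]
```

```bash
J='python3 -m jog'
$J '[-0.01,0.03,-0.04,0,0,0, -0.01,0.06,-0.06,0,0,0, -0.01,0.063,-0.066,0,0,0, -0.01,0.063,-0.066,0,0,0]'
$J '[0,-0.02,-0.02,0,0,0, 0,-0.04,-0.04,0,0,0, 0,-0.06,-0.06,0,0,0, 0,-0.065,-0.065,0,0,0, 0,-0.065,-0.065,0,0,0, 0,-0.065,-0.065,0,0,0]'
python3 -c "
from h import *
a=np.array([-.024,.707,.707]);n=np.array([.023,-.707,.707]);S=np.array([614.9,-170.2,49.1]);
o=telemetry.get_obs(); d=o['tool_pos']-S; print('a',d@a,'n',d@n)"
$J '[0,-0.008,-0.008,0,0,0, 0,-0.015,-0.015,0,0,0, 0,-0.015,-0.015,0,0,0]'
```

```text
time_s: 39.9
tool_pos: [611.8, -74.0, 147.2]
tcp_rot: [0.658, -0.284, 0.645, -0.267]
contact_force: [-0.3, -2.7, 6.7]
gripper_width: 28.3
time_s: 40.4
tool_pos: [611.7, -83.9, 137.7]
tcp_rot: [0.657, -0.284, 0.645, -0.267]
contact_force: [-0.3, -2.8, 7.7]
gripper_width: 28.3
a 123.70895693554198 n 1.5901127230199938
time_s: 40.65
tool_pos: [612.0, -84.0, 137.6]
tcp_rot: [0.658, -0.284, 0.644, -0.267]
contact_force: [-4.8, 5.4, 21.1]
gripper_width: 28.6
```

```bash
J='python3 -m jog'
$J '[0,0,0,0,0,0, 0,0,0,0,0,0, 0,0,0,0,0,0, 0,0,0,0,0,0]' 0.1
$J '[0,0.1,0.1,0,0,0, 0,0.3,0.3,0,0,0, 0,0.5,0.5,0,0,0, 0,0.6,0.7,0,0,0, 0,0.6,0.9,0,0,0, 0,0.6,0.9,0,0,0]'
$J '[0.01,-0.1,0.2,0.08,0,0, 0.01,-0.2,0.4,0.16,0.01,0, 0.01,-0.3,0.45,0.24,0.01,0, 0.01,-0.45,0.45,0.32,0.01,0, 0.01,-0.6,0.45,0.4,0.02,0, 0.01,-0.75,0.45,0.48,0.02,0, 0.01,-0.9,0.45,0.56,0.02,0, 0.01,-1,0.45,0.64,0.03,0, 0.01,-1,0.45,0.7,0.03,0, 0.01,-1,0.45,0.78,0.03,0]' 0.7
$J '[0.02,-0.3,-0.1,0.08,0,0, 0.02,-0.394,-0.2,0.16,0,0, 0.02,-0.394,-0.45,0.22,0,0.005, 0.02,-0.394,-0.7,0.22,0.005,0.005, 0.02,-0.394,-0.9,0.22,0.005,0.005, 0.02,-0.394,-0.95,0.22,0.005,0.005, 0.02,-0.394,-0.95,0.22,0.005,0.005]'
python3 park.py
```

```text
time_s: 40.98
tool_pos: [611.1, -83.1, 131.9]
tcp_rot: [0.658, -0.282, 0.646, -0.264]
contact_force: [0.4, -0.9, 0.2]
gripper_width: 46.7
time_s: 41.48
tool_pos: [614.1, 8.9, 272.3]
tcp_rot: [0.662, -0.281, 0.643, -0.263]
contact_force: [0.6, -0.0, 0.1]
gripper_width: 46.8
time_s: 42.32
tool_pos: [612.4, -146.1, 334.8]
tcp_rot: [0.687, 0.144, 0.694, 0.162]
contact_force: [0.2, 0.5, -1.2]
gripper_width: 72.8
time_s: 42.9
tool_pos: [613.4, -202.2, 188.7]
tcp_rot: [0.646, 0.257, 0.662, 0.281]
contact_force: [-0.2, 0.2, 0.1]
gripper_width: 72.5
12116 ((-0.7049846649169922, 60.19356918334961), (54.84490203857422, 119.36254119873047), 0.20823131501674652) 27.284729597176856
t 43.0 pos [ 615.1 -202.2  191.4] w 72.9 F [ 0.6  0.4 -0. ] -> shift [-0.009  0.285 -0.453] turn [ 0.004 -0.002 -0.003]
t 43.0 pos [ 615.1 -202.2  191.4] w 72.9 F [ 0.6  0.4 -0. ] -> shift [-0.018  0.563 -0.731] turn [ 0.004 -0.002 -0.003]
```

```bash
J='python3 -m jog'
$J '[0,0.05,-0.2,0,0,0, 0,0.2,-0.37,0,0,0, -0.009,0.285,-0.453,0,0,0, -0.009,0.285,-0.453,0,0,0, -0.018,0.43,-0.6,0,0,0, -0.018,0.53,-0.7,0,0,0, -0.018,0.563,-0.731,0,0,0, -0.02,0.57,-0.74,0,0,0, -0.03,0.575,-0.745,0,0,0]'
python3 -c "
from h import *
a=np.array([-.024,.707,.707]);n=np.array([.023,-.707,.707]);S=np.array([614.2,-170.2,49.1]);
to(S+60.2*a+n*-14,2,45)"
$J '[0,0,0,0,0,0, 0,0,0,0,0,0, 0,0,0,0,0,0, 0,0,0,0,0,0, 0,0,0,0,0,0, 0,0,0,0,0,0]' -1 80
$J '[0,-0.05,0.05,0,0,0, 0,-0.15,0.15,0,0,0, 0,-0.3,0.3,0,0,0, 0,-0.4,0.5,0,0,0, 0,-0.4,0.8,0,0,0, 0,-0.4,1,-0.08,0,0, 0,-0.3,1,-0.16,0,0, 0,-0.2,1,-0.24,0,0, 0,-0.1,1,-0.32,0,0, 0,0,1,-0.4,0,0]'
$J '[0,0.1,0.1,-0.006,0.005,-0.08, 0,0.2,0.1,-0.012,0.01,-0.16, -0.1,0.4,0.1,-0.018,0.015,-0.24, -0.1,0.6,0.1,-0.025,0.02,-0.32, -0.2,0.8,0.1,-0.031,0.025,-0.4, -0.2,0.9,0.1,-0.037,0.03,-0.48, -0.2,1,0.1,-0.043,0.035,-0.56, -0.2,1,0.1,-0.05,0.04,-0.64, -0.2,1,0.1,-0.05,0.04,-0.64]'
python3 -c "
from h import *
to((540.9,106.8,240),-95,0)"
```

```text
time_s: 43.7
tool_pos: [612.8, -117.7, 81.9]
tcp_rot: [0.65, 0.254, 0.659, 0.28]
contact_force: [-0.8, -1.5, 0.0]
gripper_width: 72.9
t 43.7 pos [ 612.8 -117.7   81.9] w 72.9 F [-0.8 -1.5  0. ] -> shift [-0.002 -0.    -0.001] turn [ 0.006  0.001 -0.003]
time_s: 44.2
tool_pos: [612.8, -118.9, 81.7]
tcp_rot: [0.65, 0.255, 0.659, 0.28]
contact_force: [0.3, -3.0, 7.1]
gripper_width: 53.4
time_s: 45.03
tool_pos: [610.4, -117.5, 231.4]
tcp_rot: [0.696, 0.042, 0.714, 0.061]
contact_force: [0.6, 0.3, -3.8]
gripper_width: 53.1
time_s: 45.78
tool_pos: [579.4, 35.7, 244.6]
tcp_rot: [0.619, 0.357, 0.629, -0.307]
contact_force: [-0.5, 0.4, -2.7]
gripper_width: 53.3
t 45.8 pos [579.4  35.7 244.6] w 53.3 F [-0.5  0.4 -2.7] -> shift [-0.257  0.474 -0.031] turn [-0.038  0.028 -0.433]
```

```bash
J='python3 -m jog'
$J '[0,0.1,0,-0.006,0.005,-0.08, -0.05,0.2,0,-0.012,0.01,-0.16, -0.1,0.3,0,-0.02,0.015,-0.24, -0.15,0.4,0,-0.025,0.02,-0.32, -0.257,0.474,0,-0.03,0.025,-0.4, -0.257,0.474,0,-0.038,0.028,-0.433, -0.257,0.474,0,-0.038,0.028,-0.433, -0.257,0.474,0,-0.038,0.028,-0.433]'
python3 held.py 540.9 106.8
```

```text
time_s: 46.45
tool_pos: [542.4, 103.8, 245.0]
tcp_rot: [-0.479, -0.521, -0.477, 0.521]
contact_force: [-0.0, -0.9, -2.8]
gripper_width: 53.0
top at -40.4 shoulder y 58.5 tilt 0.0
t 46.5 pos [542.6 103.3 245.1] w 53.5 F [-0.8  1.2 -2.6] -> shift [-0.012  0.023 -1.001] turn [0.002 0.001 0.   ]
t 46.5 pos [542.6 103.3 245.1] w 53.5 F [-0.8  1.2 -2.6] -> shift [-0.012  0.023 -1.214] turn [0.002 0.001 0.   ]
```

```bash
J='python3 -m jog'
$J '[-0.006,0.023,-0.2,0,0,0, -0.006,0.023,-0.45,0,0,0, -0.006,0.023,-0.7,0,0,0, -0.006,0.023,-0.9,0,0,0, -0.006,0.023,-1,0,0,0, -0.006,0.023,-1,0,0,0, -0.006,0.023,-1,0,0,0, -0.006,0.023,-1,0,0,0]'
python3 -c "
from h import *
to((541.9,106.8,62),-95,0)"
```

```text
time_s: 47.17
tool_pos: [543.1, 107.3, 96.3]
tcp_rot: [0.479, 0.523, 0.476, -0.521]
contact_force: [0.1, -0.2, -1.9]
gripper_width: 53.2
t 47.2 pos [543.1 107.3  96.3] w 53.2 F [ 0.1 -0.2 -1.9] -> shift [-0.008 -0.003 -0.228] turn [0.001 0.003 0.002]
```

```bash
J='python3 -m jog'
$J '[-0.006,-0.003,-0.06,0,0,0, -0.006,-0.003,-0.12,0,0,0, -0.006,-0.003,-0.17,0,0,0, -0.006,-0.003,-0.21,0,0,0, -0.006,-0.003,-0.228,0,0,0, -0.006,-0.003,-0.228,0,0,0, -0.006,-0.003,-0.228,0,0,0]'
$J '[0,0,0,0,0,0, 0,0,0,0,0,0, 0,0,0,0,0,0]' 0.55
$J '[0,0,0.1,0,0,0, 0,0,0.3,0,0,0, 0,0,0.6,0,0,0, 0,0,0.9,0,0,0, 0,0,1,0,0,0, 0,0,1,0,0,0]'
$J '[-0.1,0.1,0.3,0,0,0, -0.2,0.3,0.6,0,0,0, -0.3,0.4,0.9,0,0,0, -0.4,0.5,0.9,0,0,0, -0.4,0.5,0.9,0,0,0, -0.4,0.5,0.9,0,0,0, -0.4,0.5,0.9,0,0,0]'
python3 laid.py; ls pics
```

```text
time_s: 47.75
tool_pos: [541.0, 107.6, 61.7]
tcp_rot: [0.478, 0.522, 0.476, -0.522]
contact_force: [0.2, -0.6, 7.1]
gripper_width: 53.4
time_s: 48.0
tool_pos: [540.9, 107.7, 60.9]
tcp_rot: [0.478, 0.522, 0.476, -0.522]
contact_force: [-0.8, 0.0, 0.7]
gripper_width: 66.1
time_s: 48.5
tool_pos: [544.3, 108.1, 216.0]
tcp_rot: [0.48, 0.525, 0.475, -0.518]
contact_force: [1.2, -0.0, -0.6]
gripper_width: 66.1
time_s: 49.08
tool_pos: [480.0, 182.3, 344.8]
tcp_rot: [-0.478, -0.521, -0.476, 0.522]
contact_force: [0.5, 0.2, -0.4]
gripper_width: 66.4
0 6189 [array([0. , 1.1]), array([119.3,  55.1]), np.float64(0.2)] 53.9
1 6238 [array([-1.8, -0.3]), array([121.2,  70.6]), np.float64(0.1)] 54.0
2 6271 [array([0.4, 1.8]), array([120.2,  55.8]), np.float64(0.9)] 53.9
t 49.1 pos [480.1 181.5 344.4] w 66.0 F [-0.1 -1.  -0.5] -> shift [ 0.675 -3.37  -0.696] turn [0.002 0.002 1.111]
held327.png
held464.png
laid349.png
laid490.png
park291.png
park429.png
s2.png
s3.png
s4.png
scene0.png
side0.png
top.png
w1.png
w2.png
w3.png
w4.png
w5.png
w6.png
w7.png
w8.png
```

View pics/laid490.png

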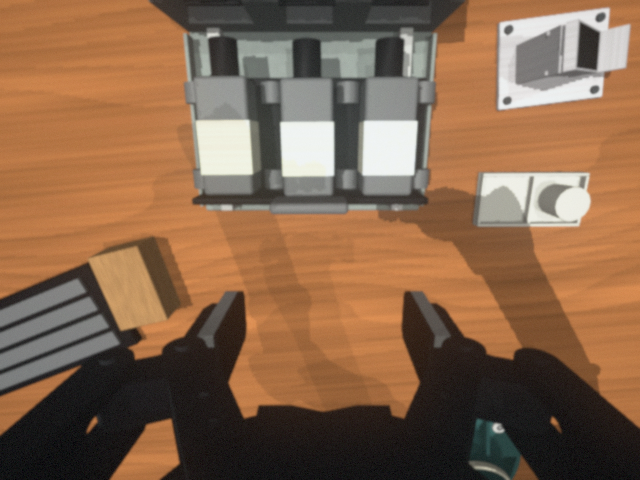

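All three bottles lie flat with their necks to the ports ((222,55), (306,55), (390,55)), and the cap is in its compartment at (571,202). Now pushing the tab with shut fingers.

```bash
J='python3 -m jog'
$J '[-0.1,0.05,-0.2,0,0,0, -0.2,0.1,-0.4,0,0,0, -0.3,0.14,-0.6,0,0,0, -0.31,0.14,-0.8,0,0,0, -0.31,0.14,-0.9,0,0,0, -0.31,0.14,-0.9,0,0,0, -0.31,0.14,-0.9,0,0,0]' -1 40
python3 -c "
from h import *
to((433,202,107),-95,0)"
```

```text
time_s: 49.72
tool_pos: [433.8, 201.7, 209.4]
tcp_rot: [-0.478, -0.521, -0.475, 0.524]
contact_force: [0.6, 0.6, 0.1]
gripper_width: -0.1
t 49.7 pos [433.8 201.7 209.4] w -0.1 F [0.6 0.6 0.1] -> shift [-0.006  0.002 -0.683] turn [ 0.003 -0.001  0.003]
```

```bash
J='python3 -m jog'
$J '[0,0,-0.2,0,0,0, 0,0,-0.4,0,0,0, 0,0,-0.55,0,0,0, 0,0,-0.65,0,0,0, 0,0,-0.683,0,0,0, 0,0,-0.683,0,0,0, 0,0,-0.683,0,0,0]'
$J '[0.05,-0.004,0,0,0,0, 0.1,-0.009,0,0,0,0, 0.15,-0.013,0,0,0,0, 0.18,-0.016,0,0,0,0, 0.2,-0.018,0,0,0,0, 0.22,-0.019,0,0,0,0, 0.24,-0.021,0,0,0,0, 0.26,-0.023,0,0,0,0, 0.28,-0.024,0,0,0,0]'
$J '[0.02,-0.002,0,0,0,0, 0.04,-0.003,0,0,0,0, 0.06,-0.005,0,0,0,0, 0.08,-0.007,0,0,0,0, 0.1,-0.009,0,0,0,0, 0.12,-0.01,0,0,0,0, 0.14,-0.012,0,0,0,0, 0.16,-0.014,0,0,0,0]'
```

```text
time_s: 50.3
tool_pos: [435.4, 203.6, 109.3]
tcp_rot: [0.478, 0.523, 0.476, -0.521]
contact_force: [0.2, -0.2, 0.2]
gripper_width: 0.2
time_s: 51.05
tool_pos: [475.1, 200.0, 108.2]
tcp_rot: [-0.478, -0.521, -0.477, 0.522]
contact_force: [-4.4, -0.2, 1.6]
gripper_width: -0.1
time_s: 51.72
tool_pos: [500.1, 197.8, 108.2]
tcp_rot: [-0.478, -0.521, -0.476, 0.522]
contact_force: [-2.9, 0.3, -1.5]
gripper_width: -0.1
```

Pushing steadily at 3–4 N. Continuing until it stops at home.

```bash
J='python3 -m jog'
$J '[0.02,-0.002,0,0,0,0, 0.04,-0.003,0,0,0,0, 0.06,-0.005,0,0,0,0, 0.07,-0.006,0,0,0,0, 0.08,-0.007,0,0,0,0]'
$J '[0.01,-0.001,0,0,0,0, 0.02,-0.002,0,0,0,0, 0.03,-0.003,0,0,0,0]'
$J '[0.01,-0.001,0,0,0,0, 0.02,-0.002,0,0,0,0, 0.03,-0.003,0,0,0,0]'
```

```text
time_s: 52.13
tool_pos: [512.4, 196.7, 108.4]
tcp_rot: [0.478, 0.522, 0.476, -0.522]
contact_force: [-2.7, 0.6, -1.1]
gripper_width: 0.0
time_s: 52.38
tool_pos: [516.6, 196.4, 108.4]
tcp_rot: [-0.478, -0.522, -0.476, 0.522]
contact_force: [-2.9, 1.1, -2.7]
gripper_width: -0.1
time_s: 52.63
tool_pos: [518.4, 196.2, 108.4]
tcp_rot: [-0.477, -0.52, -0.478, 0.523]
contact_force: [-10.2, 1.0, 5.3]
gripper_width: 0.3
```

```bash
J='python3 -m jog'
$J '[0.01,-0.001,0,0,0,0, 0.02,-0.002,0,0,0,0, 0.025,-0.002,0,0,0,0, 0.025,-0.002,0,0,0,0]'
```

```text
time_s: 52.97
tool_pos: [518.3, 196.2, 108.4]
tcp_rot: [-0.476, -0.518, -0.48, 0.525]
contact_force: [-13.7, 2.1, 11.1]
gripper_width: 0.2
```

Hard stop: no motion at 14 N. Backing off and checking.

```bash
J='python3 -m jog'
$J '[-0.1,0.009,0,0,0,0, -0.25,0.02,0,0,0,0, -0.4,0.03,0.1,0,0,0, -0.4,0.03,0.4,0,0,0, -0.4,0.03,0.7,0,0,0, -0.4,0.03,1,0,0,0, -0.4,0.03,1,0,0,0, -0.4,0.03,1,0,0,0]'
$J '[0,0,0.3,0,0,0, 0,0,0.6,0,0,0, 0,0,0.7,0,0,0, 0,0,0.7,0,0,0, 0,0,0.7,0,0,0, 0,0,0.7,0,0,0]'
python3 - <<'E'
from h import *
p,w=cloud('wrist','fin'); Q=w.reshape(-1,3)
cloud('scene','finscene')
def f(x0,x1,y0,y1,z0,z1): 
    P=Q[(Q[:,0]>x0)&(Q[:,0]<x1)&(Q[:,1]>y0)&(Q[:,1]<y1)&(Q[:,2]>z0)&(Q[:,2]<z1)]; r=cv2.minAreaRect(P[:,:2].astype(np.float32)); return len(P),[np.round(v,1) for v in r],np.median(P[:,2]).round(1)
print('tab',f(470,575,140,240,131,140))
print('cap',f(390,500,-170,-20,35,60))
print('block',f(620,760,20,330,118,132))
to((480,180,344),-95,0)
E
```

```text
time_s: 53.63
tool_pos: [470.1, 201.4, 263.5]
tcp_rot: [0.479, 0.527, 0.475, -0.517]
contact_force: [0.4, -0.2, -0.3]
gripper_width: 0.1
time_s: 54.13
tool_pos: [464.6, 199.9, 362.0]
tcp_rot: [-0.478, -0.521, -0.476, 0.522]
contact_force: [0.1, -0.2, 0.3]
gripper_width: -0.1
tab (1006, [array([534.2, 192.6]), array([79.6, 11.6]), np.float64(84.9)], np.float64(135.2))
cap (1022, [array([ 439.7, -129. ]), array([43.3, 43.1]), np.float64(61.8)], np.float64(44.6))
block (0, [array([0., 0.]), array([0., 0.]), np.float64(0.0)], np.float64(nan))
t 54.2 pos [464.  199.7 361.4] w 0.6 F [-0.4  0.7  1.1] -> shift [ 0.106 -0.131 -0.116] turn [ 0.003 -0.     0.001]
  return _methods._mean(a, axis=axis, dtype=dtype,
  ret = ret.dtype.type(ret / rcount)
```

View pics/fin.png

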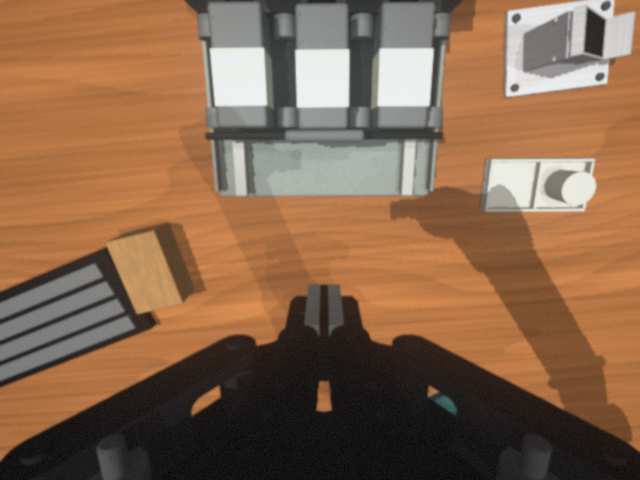

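View pics/finscene.png

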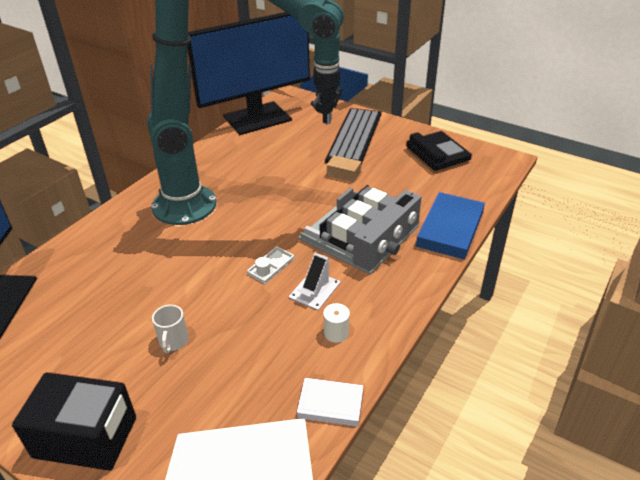

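The tab travelled 54.4 mm to a hard stop. All bottles sit the same distance from the rear plate (no jammed neck), the cap is at (571,187) in its compartment, and the bystanders haven't moved. Handing in.

```bash
python3 -c "
from cell import ctrl; print(ctrl.job_done())"
```

```text
the job is handed in; nothing more can be done
None
```

The toner unit is ready and handed in at about 54 s of robot time. There were three bottles and only one cap, which was on a bottle; I saw no loose cap in any camera view.

- **Cap:** it stands in compartment 0 of the tray, about 1 mm off the compartment's centre, with its top at 45 mm.
- **Bottles:** I parked each one on the sloped rest, regripped it by the sides and laid it in its own trough, neck to the port block. All three measured flat, with tops 54 mm above the trough floor, and sat within 2 mm of where I aimed along the troughs.
- **Carriage:** the tab moved 54.4 mm and then stopped dead, with no further motion at 14 N. In the last picture all three bottles sit equally close to the rear plate, so no neck jammed.
- **Bystanders:** the roll, mug and carton looked unmoved in the final picture. I did not measure them again.

**Checks that failed or disagreed:**
- The final measurement of the port block returned no points because it was out of the camera's view.
- The trough 1 bottle's outline came out too wide (about 71 mm), probably because it merged with the carriage parts. Its height and the pictures agree that it lies correctly.

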